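# Hang a tool arm on a drop-keeper peg

## Robot

A 6-joint arm with a two-finger parallel gripper is mounted at the origin on a cart in front of the work surface, level with it; the furniture and walls round the work are solid. World frame = base frame: x ahead of the robot, y to its left, z up, the work surface at z = 0. Lengths are in mm, angles in rad, forces in N, time in s.
With the tool pointing down it reaches from about 275 to 850 mm from the base axis. Payload 5.2 kg.
Tool frame: the origin (TCP) lies at the very end of the fingers, on their centre line; the grasp point (between the pads) lies 19 mm behind it (grasp_offset is the distance from the TCP to the grasp point, in mm); x points along the fingers, y is the direction in which the jaws open and shut, and the axes are right-handed (so a half turn about x gives the same grasp; the last joint's range is limited). The gripper opens to 85 mm and grips with 20 to 120 N. Pads are 22 mm wide; open, the fingers measure 114 mm over their backs; the gripper's body (76 mm by 85 mm) begins 54 mm behind the grasp point. The pads swing forward as they close: fully open they stand 13 mm farther back than shut.
Start: joints at [1.082, 0.259, 1.535, -0, 1.348, -0.203], TCP at [155.036, 527.701, 206.51] pointing down, gripper open.
Joint ranges: [-3.14, 3.14], [-0.91, 2.08], [0.19, 2.58], [-1.22, 4.36], [0.22, 2.71], [-3.12, 3.12]. Speed limits (rad/s): [2.57, 2.57, 3.14, 3.14, 3.14, 3.14].

## Interface

Orientations are given as [roll, pitch, yaw] about the fixed x, y, z axes, in that order (R = Rz(yaw) Ry(pitch) Rx(roll)).
In Python, from plant import * gives the robot as it stands.
- The arm moves only by the tool drive_tool, never from a script. Its argument "targets" is one flat list of numbers, 7 for each row, row after row: the turn, a rotation vector about the tool's x, y, z in rad, then the shift along the tool's x, y, z in cm, then the opening, from -1 (shut) to 1 (fully open). A call has 1 to 20 rows; each row shifts and turns the pose as measured when the row begins, along the tool's axes as they then stand; what a row does not reach is not made up. A row lasts 1/8 s, in which the tool goes at most 62.5 mm and 10.7 degrees, less where a joint would pass 70% of its speed; a pose out of reach is approached as far as the arm can. A call with a gripper value outside its range is refused whole. The fingers move at their own pace and stop on an object; the grip force is fixed at half the most. Time passes only in rows, so rows that do not move let the fingers close. It gives the time, the measured TCP pose, the force and the opening at its end, in the units of the state.
- get_obs(): the state, without advancing time (a new reading comes with each control period).
- camera(name): name is "scene" or "side" or "wrist"; returns a dict with "frame" (480x640x3 uint8, red, green, blue), "mtx" (3x3 intrinsics, pixels), "rvec" (rotation vector, rad) and "tvec" (3), from world to camera coordinates, as OpenCV has them; the wrist camera has in their place "tool_from_camera" (4x4, takes a point from camera to tool coordinates, whose origin is the TCP and whose axes are the tool frame's). Camera axes: x right, y down, z forward; pixel columns grow to the right and rows downward; lengths in mm; the calibration is good to about 2 mm. A picture is of the moment at which its call begins: read the wrist's pose just before it. There is no depth.
- job_done(): hands the job in, once; it reports no verdict.
The state is a dict: "clock": time; "joint_pos": joint angles; "qvel": joint speeds; "tau": joint torques, N m; "ee_pos": TCP position; "tcp_rot": TCP orientation; "wrist_force": force on the tool from outside, world axes, zero at the start; "ft_torque": the same for the moment, N m; "gripper_width": opening from 0.0 (shut) to 1.0 (fully open).
Only numpy, scipy, OpenCV 4.12 (cv2) and the standard library are available. Lean on these libraries where they do the work, as an engineer would, in place of code of your own. Each camera call takes 0.05 s, during which the arm holds its last target.

## Task

Hang the tool arm from the bench on the holder's peg: thread its eye on and push it in under the drop keeper until the keeper has fallen shut in front of the eye plate. Pull it back gently against the shut keeper (about 4 N for a second, never above 15) to prove that it holds, then push it home flat against the board and let it hang level. Never force it, and leave the things around it alone.

Things in the scene. Friction and masses are not known exactly. Their poses are not given: they have to be found in the camera images.
- holder: Grey upright holder fixed to the bench: base plate 150x130x12 mm, board 90 mm wide, 207 mm high. Origin on the bench under the middle of the board's front face; x points into the board, z up. Two steel cheeks (y = +-19 mm, 170 to 182 mm above the bench) run 61 mm out from the board over the peg and carry the keeper.
- peg_root (a point): Point on the peg's axis at the board's front face (x = 0 is the face), 150 mm above the bench; axes as the holder. The steel peg sticks out level along -x: diameter 10 mm, 80 mm long, the last 10 mm tapering to diameter 4 mm.
- peg_tip (a point): Free end of the peg, on its axis, 80 mm in front of the board; axes as the holder.
- keeper (a joint): Dark steel fork 30 mm wide, 4 mm thick, astride the peg, hung 26 mm above its axis, 23 mm long. Its pin is clamped 39 to 53 mm before the board, where exactly is not measured: feel for it. 0 rad: shut, cannot swing outward. Positive: tip swings to the board and up. A plate pushed in lifts it (under 1 N, to 1.1 rad) and frees it at the latest when home, leaving 22 to 36 mm of play.
- eye (a point): Centre of the tool arm's eye, a 15 mm round hole in an upright plate 50 mm wide (y), 70 mm high, 10 mm thick (x); it lies 56 mm above the plate's foot, mid-thickness. x: along the tube towards the plate, the way it goes onto the peg; z up. Home on the peg it lies 5 mm in front of the board and, hanging free, 2.5 mm below the peg's axis.
- tube_grip (a point): Where to grip the tool arm, clear of peg and keeper: centre of its tube (14 mm wide in y, 30 mm high, underside level with the plate's foot), 115 mm before the eye (-x) and 41 mm below it, so 15 mm above the bench at the start. The tube ends 50 mm farther out, in an upturned stop 20 mm high.
- tool_arm: Bright aluminium bracket, about 0.2 kg: upright eye plate with a tube running out along -x from its foot, standing on the tube at the start. Origin under the middle of the plate, axes as at the eye. Centre of mass about 10 mm before the plate's middle.
- magnet_dish: Bystander: round steel parts dish, 112 mm across, 29 mm high; origin under its centre.
- pliers0: Bystander: combination pliers lying flat, 171 mm long, 15 mm high; origin under the centre.
- bush0: Bystander: small turned bush, 30 mm across, 22 mm high; origin under its centre.

How it is judged (in metres and radians):
On the way, in this order (a step that is already met when the one before it is completed fails the run):
1. the eye is on the peg and its plate has lifted the keeper (value of joint keeper above 0.5 rad and y of eye in the frame of peg_root between -0.006 and 0.006 m and z of eye in the frame of peg_root between -0.008 and 0.008 m and x of eye in the frame of peg_root between -0.08 and 0.002 m), for 0.05 s.
2. the plate is past the keeper and the keeper has fallen shut in front of it (value of joint keeper below 0.12 rad and y of eye in the frame of peg_root between -0.006 and 0.006 m and z of eye in the frame of peg_root between -0.008 and 0.008 m and x of eye in the frame of peg_root between -0.05 and 0.002 m), for 0.1 s.
3. the arm is pulled back against the shut keeper with more than 2 N for 0.3 s (contact force between tool_arm and keeper above 2 N and value of joint keeper below 0.2 rad and y of eye in the frame of peg_root between -0.006 and 0.006 m and z of eye in the frame of peg_root between -0.008 and 0.008 m and x of eye in the frame of peg_root between -0.052 and -0.02 m), for 0.3 s.
At the end, for the whole second after the job is handed in: Tool arm released, at rest on the peg; keeper shut (< 0.12 rad) in front of its plate; eye centre within 10 mm of the board face (5 = flat), 4 mm sideways, 6 mm below to 2 mm above the peg axis; lean < 0.08 rad, square to the board within 0.12 rad (value of joint keeper below 0.12 rad and x of eye in the frame of peg_root between -0.01 and 0.002 m and y of eye in the frame of peg_root between -0.004 and 0.004 m and z of eye in the frame of peg_root between -0.006 and 0.002 m and angle between tool_arm's own z axis and vertical below 0.08 rad and angle between the x axis of tool_arm and the x axis of holder, either way round below 0.12 rad and linear speed of tool_arm below 0.02 m/s and angular speed of tool_arm below 0.1 rad/s and contact force between the fingers and tool_arm below 0.1 N); the robot touches nothing.
It fails at once if the keeper is pulled or pushed by the tool arm with more than 15 N (contact force between tool_arm and keeper above 15 N).
It fails at once if the tool arm is forced against the holder, peg or keeper with more than 25 N (all contacts together) (contact force between tool_arm and holder above 25 N).
It fails at once if the robot strikes or presses the holder or keeper with more than 10 N (contact force between any of the arm, the fingers and holder above 10 N).
It fails at once if a bystander is shifted by more than 20 mm (distance of any of magnet_dish, pliers0, bush0 from where it was at the start of the episode above 0.02 m).
It also fails if it takes over 72 s, if anything falls off the work surface, if the arm or the gripper's body presses on something with over 40 N, if the wrist force passes 120 N, or if a joint passes its speed limit or range.

## Working session

There is one attempt and no reset: what is moved stays moved. The work goes in short steps, Python scripts to look and compute and a tool call to move; the robot and the scene stay as the last step left them, time stands still between calls to the robot, and variables do not carry over. Pictures are saved under pics/ and viewed, and the job is handed in when it is done.

Besides the shell and the picture viewer there is one more tool, called after "Call:" by a JSON object that holds its "api" and its "payload", one argument or row to a line. drive_tool: Moves the arm, as the interface text tells. Its arguments: {"type":"object","properties":{"targets":{"type":"array"}},"required":["targets"]}

```bash
mkdir -p pics; ls; python3 - <<'E'
from plant import *
import cv2
print(get_obs())
for n in ["scene","side","wrist"]:
    c=camera(n); cv2.imwrite(f"pics/{n}0.png",c["frame"][:,:,::-1]); print(n,{k:v for k,v in c.items() if k!="frame"})
E
```

```text
pics
{'clock': 0.0, 'joint_pos': array([ 1.08217530e+00,  2.59348513e-01,  1.53608318e+00, -4.81976302e-06,
        1.34796486e+00, -2.02820536e-01]), 'qvel': array([ 0.00080004, -0.00040919, -0.00041202,  0.00014173, -0.00029716,
       -0.00081771]), 'tau': array([ 1.30141849e-03, -4.46034408e+01, -2.90570801e+01, -1.11724316e-04,
        1.14577709e-02,  1.60110278e-05]), 'ee_pos': array([154.78123249, 527.18897557, 205.67170535]), 'tcp_rot': array([-1.77101215,  1.56899241, -2.05681157]), 'wrist_force': array([ 0.40683726, -0.21311975,  0.09912683]), 'ft_torque': array([0.04364256, 0.00695266, 0.00353991]), 'gripper_width': 1.0008251934106063}
scene {'mtx': array([[512.29225508,   0.        , 316.55774309],
       [  0.        , 512.29225508, 236.82803169],
       [  0.        ,   0.        ,   1.        ]]), 'rvec': array([ 2.23088325, -0.9740691 ,  0.37604543]), 'tvec': array([-372.6264356 ,  431.82298526, 1006.49378735])}
side {'mtx': array([[542.78268257,   0.        , 319.66051912],
       [  0.        , 542.78268257, 235.77575862],
       [  0.        ,   0.        ,   1.        ]]), 'rvec': array([ 2.16047288e+00, -1.79213456e-04,  3.80178816e-03]), 'tvec': array([-596.10475798,  147.18612919, 1017.5442698 ])}
wrist {'mtx': array([[346.27347308,   0.        , 320.85081399],
       [  0.        , 346.27347308, 239.3149369 ],
       [  0.        ,   0.        ,   1.        ]]), 'tool_from_camera': array([[-5.42278124e-04, -2.69189544e-01,  9.63087065e-01,
        -1.66920054e+02],
       [ 9.99999793e-01, -4.79801726e-04,  4.28954369e-04,
        -5.33346549e-01],
       [ 3.46620805e-04,  9.63087099e-01,  2.69189748e-01,
        -6.84237524e+01],
       [ 0.00000000e+00,  0.00000000e+00,  0.00000000e+00,
         1.00000000e+00]])}
```

View pics/scene0.png

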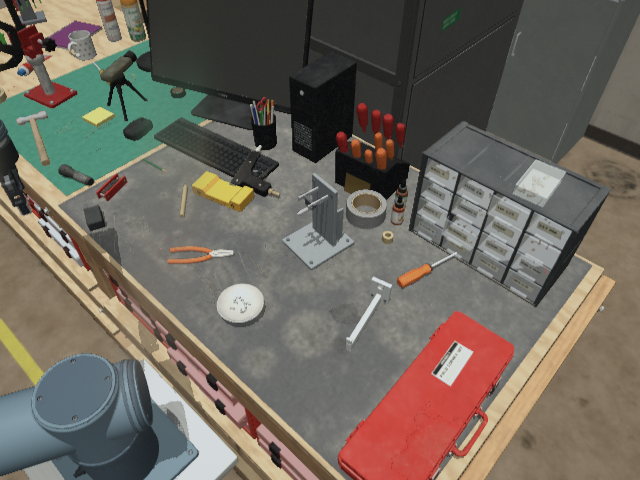

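View pics/side0.png

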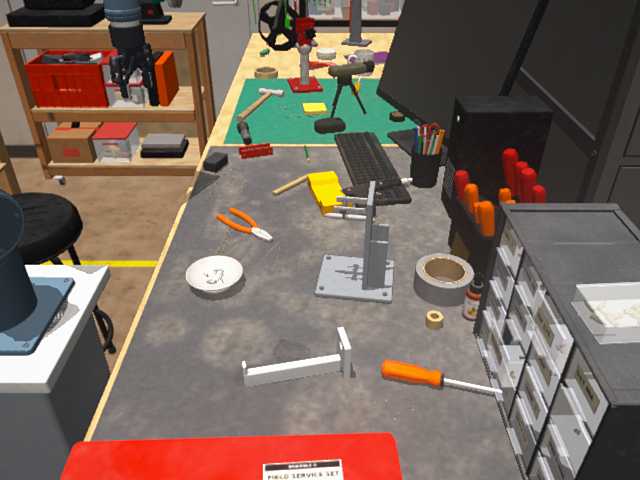

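View pics/wrist0.png

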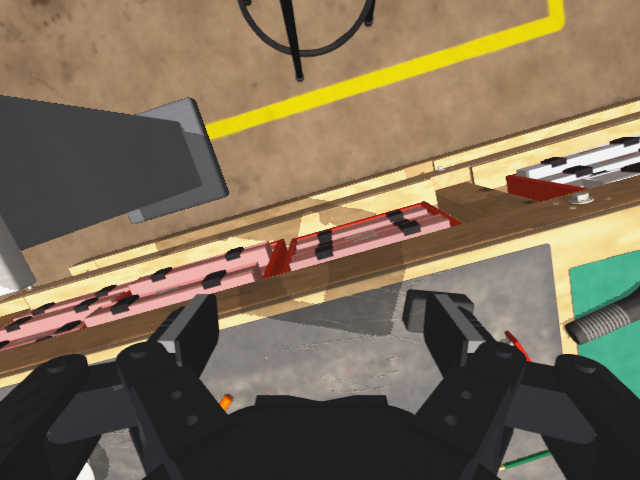

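The scene view shows the holder at about (320,225), with the peg pointing left towards the robot. The tool arm is at (365,315), the dish at (241,303), the pliers at (200,255) and the bush at (388,237). I'll zoom in for pixel positions.

```bash
python3 - <<'E'
import cv2,numpy as np
a=cv2.imread("pics/scene0.png");b=cv2.imread("pics/side0.png")
def crop(im,x0,y0,x1,y1,s,n):
    c=cv2.resize(im[y0:y1,x0:x1],None,fx=s,fy=s,interpolation=cv2.INTER_CUBIC)
    for x in range((x0+9)//10*10,x1,10): cv2.line(c,((x-x0)*s,0),((x-x0)*s,12 if x%50==0 else 5),(0,0,255),1)
    for y in range((y0+9)//10*10,y1,10): cv2.line(c,(0,(y-y0)*s),(12 if y%50==0 else 5,(y-y0)*s),(0,0,255),1)
    cv2.imwrite(f"pics/{n}.png",c)
crop(a,270,160,400,270,6,"sc_hold"); crop(a,335,265,405,360,6,"sc_arm")
crop(b,300,175,410,310,4,"si_hold"); crop(b,235,320,365,395,6,"si_arm")
E
```

```text
(no output)
```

View pics/sc_hold.png

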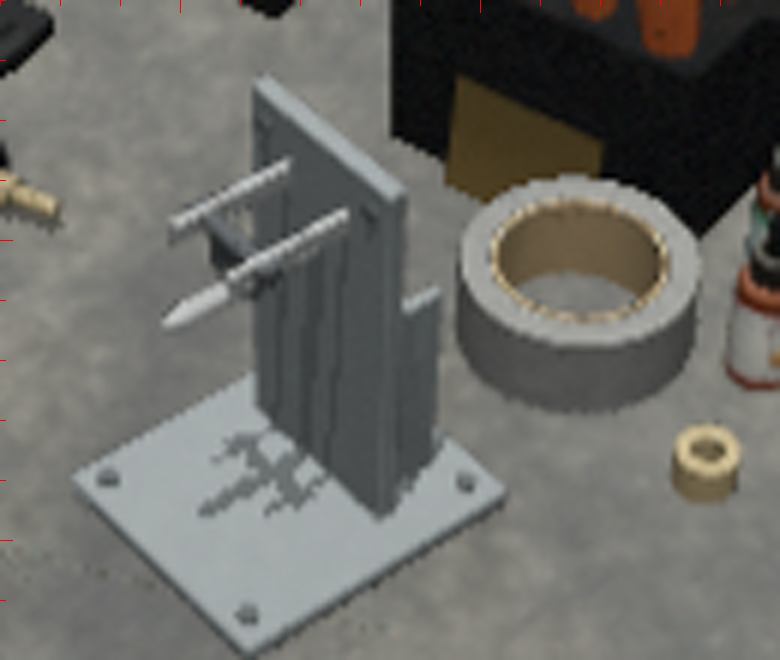

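View pics/sc_arm.png

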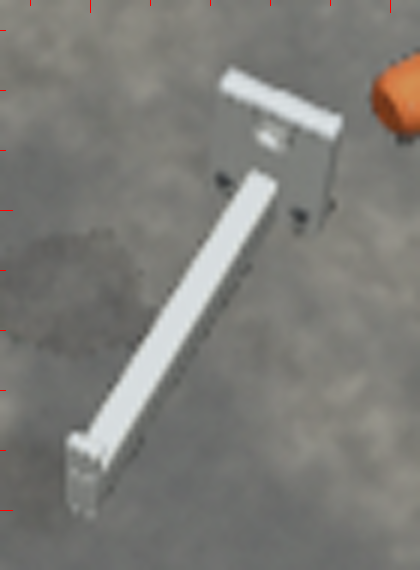

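View pics/si_hold.png

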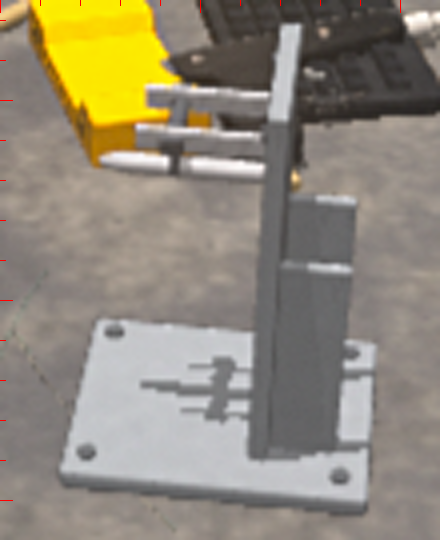

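View pics/si_arm.png

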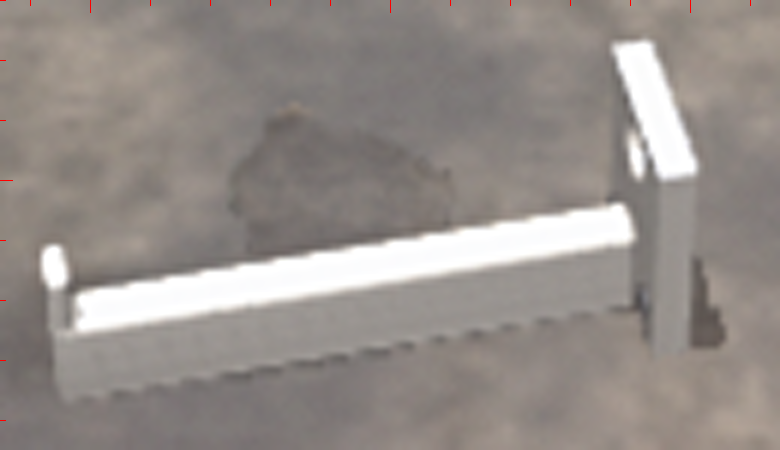

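```bash
cat > h.py <<'E'
import numpy as np,cv2
CAM={"scene":(np.array([[512.29225508,0,316.55774309],[0,512.29225508,236.82803169],[0,0,1]]),np.array([2.23088325,-0.9740691,0.37604543]),np.array([-372.6264356,431.82298526,1006.49378735])),
"side":(np.array([[542.78268257,0,319.66051912],[0,542.78268257,235.77575862],[0,0,1]]),np.array([2.16047288,-1.79213456e-04,3.80178816e-03]),np.array([-596.10475798,147.18612919,1017.5442698]))}
def ray(c,uv):
    K,r,t=CAM[c];R=cv2.Rodrigues(r)[0]
    d=R.T@np.linalg.inv(K)@np.array([uv[0],uv[1],1.]);return -R.T@t,d/np.linalg.norm(d)
def onz(c,uv,z):
    o,d=ray(c,uv);return o+d*(z-o[2])/d[2]
def tri(a,b):
    A=np.zeros((3,3));B=np.zeros(3);rs=[ray("scene",a),ray("side",b)]
    for o,d in rs:
        P=np.eye(3)-np.outer(d,d);A+=P;B+=P@o
    x=np.linalg.solve(A,B);return x,[np.linalg.norm((np.eye(3)-np.outer(d,d))@(x-o)) for o,d in rs]
def proj(c,p):
    K,r,t=CAM[c];return cv2.projectPoints(np.array(p,float).reshape(-1,3),r,t,K,None)[0].reshape(-1,2)
E
cat > m.py <<'E'
from h import *
np.set_printoptions(precision=1,suppress=True)
s=lambda x,y:(x/6+270-.4,y/6+160-.4); d=lambda x,y:(x/4+300-.4,y/4+175-.4)
sa=lambda x,y:(x/6+335-.4,y/6+265-.4); da=lambda x,y:(x/6+235-.4,y/6+320-.4)
print("tip",tri(s(164,324),d(101,160)))
print("plate scene z12",[onz("scene",s(*p),12) for p in [(74,476),(247,645),(505,488)]])
print("plate side z12",[onz("side",d(*p),12) for p in [(98,320),(376,345),(366,500),(60,473)]])
print("board top front scene z207",[onz("scene",s(*p),207) for p in [(255,85),(385,205)]], "back",[onz("scene",s(*p),207) for p in [(268,75),(405,195)]])
print("board top side z207",[onz("side",d(*p),207) for p in [(282,26),(300,26),(268,122),(292,125)]])
print("tri board nr front top",tri(s(385,205),d(268,122)))
print("arm plate top scene z70",[onz("scene",sa(*p),70) for p in [(220,84),(232,68),(343,120),(335,137)]])
print("arm plate top side z70",[onz("side",da(*p),70) for p in [(613,45),(652,42),(696,172),(660,179)]])
print("tube top scene z30",[onz("scene",sa(*p),30) for p in [(250,172),(277,184),(90,440),(105,466)]])
print("tube top side z30",[onz("side",da(*p),30) for p in [(630,206),(634,242),(76,294),(76,330)]])
E
python3 m.py
```

```text
tip (array([606.3, 119.6, 147.6]), [np.float64(0.8876586882524549), np.float64(0.887658688252439)])
plate scene z12 [array([605.3, 180.8,  12. ]), array([587. ,  56.7,  12. ]), array([731.1,  34. ,  12. ])]
plate side z12 [array([605.8, 175.9,  12. ]), array([751.7, 153.8,  12. ]), array([732.6,  29.2,  12. ]), array([586.3,  49. ,  12. ])]
board top front scene z207 [array([690.7, 147.1, 207. ]), array([672.7,  59.8, 207. ])] back [array([698.9, 147.5, 207. ]), array([682.4,  57.8, 207. ])]
board top side z207 [array([690.8, 142.2, 207. ]), array([699.3, 142.2, 207. ]), array([677.7,  53.3, 207. ]), array([688. ,  50.8, 207. ])]
tri board nr front top (array([678.8,  65. , 199.9]), [np.float64(0.2231443739419067), np.float64(0.22314437394187653)])
arm plate top scene z70 [array([ 625. , -105.5,   70. ]), array([ 634.5, -104. ,   70. ]), array([ 643.7, -152. ,   70. ]), array([ 635. , -154.7,   70. ])]
arm plate top side z70 [array([ 623.8, -107.9,   70. ]), array([ 634.5, -106.7,   70. ]), array([ 644.2, -155.6,   70. ]), array([ 634.7, -158.1,   70. ])]
tube top scene z30 [array([ 624.6, -125.1,   30. ]), array([ 627.3, -136.7,   30. ]), array([ 486.6, -158.2,   30. ]), array([ 481.9, -169.5,   30. ])]
tube top side z30 [array([ 628.7, -129.1,   30. ]), array([ 629.4, -142.4,   30. ]), array([ 480. , -161.1,   30. ]), array([ 481.3, -173.6,   30. ])]
```

```bash
cat >> h.py <<'E'
from scipy.spatial.transform import Rotation as Rn
def pose(o): return np.array(o["ee_pos"]),Rn.from_euler("xyz",o["tcp_rot"]).as_matrix()
def want(yaw,tilt=0):
    # tool x down, tool y along arm +-y (yaw of arm)
    ys=np.array([-np.sin(yaw),np.cos(yaw),0]);return ys
def go(o,target,yaw,sgn=None,tilt=0.0):
    """prints turn vector & shift(cm). yaw = yaw of the held arm; tilt: tool body leans back (away from arm +x)"""
    p,R=pose(o);x=np.array([np.cos(yaw),np.sin(yaw),0])
    xd=np.array([0,0,-1.])*np.cos(tilt)+x*np.sin(tilt)
    y=np.array([-np.sin(yaw),np.cos(yaw),0]);
    if sgn is None: sgn=np.sign(R[:,1]@y)
    y=y*sgn;Rt=np.column_stack([xd,y,np.cross(xd,y)])
    print("p",p.round(1),"sgn",sgn,"F",np.round(o["wrist_force"],2),"w",round(o["gripper_width"],3),"t",round(o["clock"],2))
    print("turn",Rn.from_matrix(R.T@Rt).as_rotvec().round(3),"shift cm(tool axes)",(R.T@(np.array(target)-p)/10).round(2),"after turn",(Rt.T@(np.array(target)-p)/10).round(2))
E
python3 - <<'E'
from plant import *
from h import *
o=get_obs();print(pose(o)[1].round(3))
go(o,[522,-156,90],.213)
E
```

```text
[[-0.001  0.282  0.959]
 [-0.001  0.959 -0.282]
 [-1.    -0.001 -0.   ]]
p [154.8 527.3 205.9] sgn 1.0 F [-0.13  0.01  0.37] w 1.0 t 0.15
turn [-0.499 -0.001  0.001] shift cm(tool axes) [ 11.65 -55.19  54.5 ] after turn [ 11.59 -74.55  21.44]
```

Call:
{"api": "drive_tool", "payload": {
  "targets": [-0.167, 0, 0, 0, 0, 0, 1, -0.167, 0, 0, 0, 0, 0, 1, -0.165, 0, 0, 0, 0, 0, 1, 0, 0, 0, 0, -5.3, 1.53, 1, 0, 0, 0, 0, -5.3, 1.53, 1, 0, 0, 0, 0, -5.3, 1.53, 1, 0, 0, 0, 0, -5.3, 1.53, 1, 0, 0, 0, 0, -5.3, 1.53, 1, 0, 0, 0, 0, -5.3, 1.53, 1, 0, 0, 0, 0, -5.3, 1.53, 1, 0, 0, 0, 0, -5.3, 1.53, 1, 0, 0, 0, 0, -5.3, 1.53, 1, 0, 0, 0, 0, -5.3, 1.53, 1, 0, 0, 0, 0, -5.3, 1.53, 1, 0, 0, 0, 0, -5.3, 1.53, 1, 0, 0, 0, 0, -5.3, 1.53, 1]
}}

```text
clock: 2.15
ee_pos: [514.4, -114.7, 204.6]
tcp_rot: [-1.801, 1.568, -1.564]
wrist_force: [0.2, 0.2, 0.5]
gripper_width: 0.999
```

```bash
cat > st.py <<'E'
import sys
from plant import *
from h import *
a=[float(x) for x in sys.argv[1:5]];t=float(sys.argv[5]) if len(sys.argv)>5 else 0
go(get_obs(),a[:3],a[3],None,t)
E
python3 st.py 522 -156 120 .213
```

```text
p [ 514.4 -114.7  204.6] sgn 1.0 F [0.23 0.22 0.53] w 0.999 t 2.15
turn [ 0.024 -0.001  0.002] shift cm(tool axes) [ 8.47 -4.18 -0.22] after turn [ 8.46 -4.2  -0.13]
```

Call:
{"api": "drive_tool", "payload": {
  "targets": [0.012, 0, 0, 3, -2, 0, 1, 0.012, 0, 0, 3, -2, 0, 1, 0, 0, 0, 2.5, -0.2, -0.1, 1, 0, 0, 0, 0, 0, 0, 1]
}}

```text
clock: 2.65
ee_pos: [524.6, -162.4, 116.1]
tcp_rot: [-1.915, 1.568, -1.709]
wrist_force: [-0.5, -0.1, -0.1]
gripper_width: 1.001
```

```bash
python3 st.py 522 -156 60 .213; python3 - <<'E'
from plant import *
import cv2
o=get_obs();c=camera("wrist");cv2.imwrite("pics/wrist1.png",c["frame"][:,:,::-1]);print(o["ee_pos"],o["tcp_rot"])
E
```

```text
p [ 524.6 -162.4  116.1] sgn 1.0 F [-0.51 -0.15 -0.09] w 1.001 t 2.65
turn [-0.007 -0.001  0.002] shift cm(tool axes) [ 5.61  0.7  -0.12] after turn [ 5.61  0.69 -0.12]
[ 524.60080491 -162.44944922  116.10477429] [-1.91542313  1.56820993 -1.70920472]
```

View pics/wrist1.png

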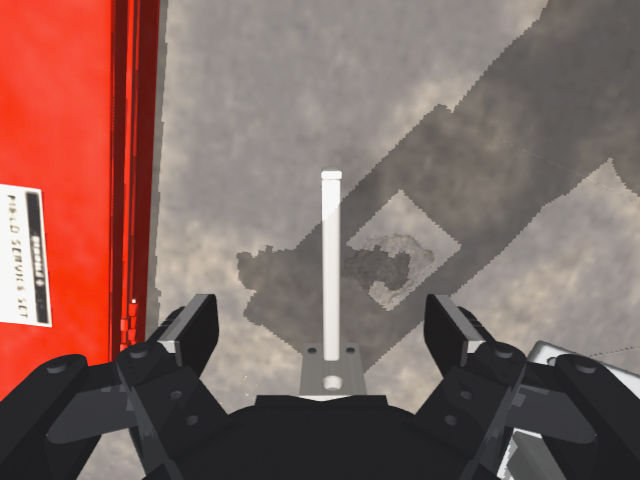

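The wrist view shows the tube running from (331,182) to (332,358), almost straight along the image columns, and the eye plate at (333,375). I'll compute its pose.

```bash
cat >> h.py <<'E'
TC=np.array([[-5.42278124e-04,-2.69189544e-01,9.63087065e-01,-1.66920054e+02],[9.99999793e-01,-4.79801726e-04,4.28954369e-04,-5.33346549e-01],[3.46620805e-04,9.63087099e-01,2.69189748e-01,-6.84237524e+01],[0,0,0,1]])
KW=np.array([[346.27347308,0,320.85081399],[0,346.27347308,239.3149369],[0,0,1]])
def wray(o,uv):
    p,R=pose(o);T=np.eye(4);T[:3,:3]=R;T[:3,3]=p;T=T@TC
    d=T[:3,:3]@np.linalg.inv(KW)@np.array([uv[0],uv[1],1.]);return T[:3,3],d/np.linalg.norm(d)
def won(o,uv,z):
    c,d=wray(o,uv);return c+d*(z-c[2])/d[2]
E
python3 - <<'E'
import cv2
from h import *
im=cv2.imread("pics/wrist1.png");g=im.min(axis=2).astype(int)
o={"ee_pos":[524.6,-162.45,116.1],"tcp_rot":[-1.91542,1.56821,-1.7092]}
for r in (200,240,280,320,345):
    row=np.abs(np.diff(g[r,312:350]));e=np.argsort(row)[-2:]+312.5; e.sort()
    a,b=won(o,(e[0],r),30),won(o,(e[1],r),30);print(r,e,((a+b)/2).round(1),np.linalg.norm(a-b).round(1))
print("tube/plate end",won(o,(331,359),30).round(1),"eye",won(o,(333,382),56).round(1),"plate top edge",won(o,(306,396),70).round(1),won(o,(360,396),70).round(1), "stop",won(o,(331,172),50).round(1))
E
```

```text
200 [321.5 339.5] [ 496.1 -161.8   30. ] 13.2
240 [321.5 339.5] [ 525.9 -155.3   30. ] 13.7
280 [322.5 338.5] [ 557.8 -148.4   30. ] 12.5
320 [322.5 338.5] [ 591.8 -141.1   30. ] 13.0
345 [323.5 338.5] [ 614.2 -135.8   30. ] 12.4
tube/plate end [ 627.3 -133.    30. ] eye [ 629.4 -131.6   56. ] plate top edge [ 634.6 -151.1   70. ] [ 626.5 -112.5   70. ] stop [ 474.7 -166.6   50. ]
```

Call:
{"api": "drive_tool", "payload": {
  "targets": [-0.006, 0, 0.002, 3, 0.6, -0.25, 1, 0, 0, 0, 3, 0, 0, 1, 0, 0, 0, 3, 0, 0, 1, 0, 0, 0, 0, 0, 0, 1, 0, 0, 0, 0, 0, 0, 1]
}}

```text
clock: 3.32
ee_pos: [528.6, -158.8, 34.2]
tcp_rot: [-0.752, 1.554, -0.536]
wrist_force: [0.5, -0.0, 0.1]
gripper_width: 1.0
```

```bash
python3 st.py 521 -156.4 3 .217
```

```text
p [ 528.6 -158.8   34.2] sgn 1.0 F [ 0.46 -0.    0.08] w 1.0 t 3.33
turn [-0.001  0.013  0.012] shift cm(tool axes) [ 3.11  0.43 -0.72] after turn [ 3.12  0.4  -0.69]
```

Call:
{"api": "drive_tool", "payload": {
  "targets": [0, 0.013, 0.012, 0, 0.4, -0.7, 1, 0, 0, 0, 1.3, 0, 0, 1, 0, 0, 0, 0, 0, 0, 1]
}}

```text
clock: 3.7
ee_pos: [522.3, -157.1, 23.7]
tcp_rot: [-0.72, 1.567, -0.503]
wrist_force: [-0.7, -0.5, 0.2]
gripper_width: 1.003
```

```bash
python3 st.py 521 -156.4 3 .217
```

```text
p [ 522.3 -157.1   23.7] sgn 1.0 F [-0.67 -0.46  0.21] w 1.003 t 3.7
turn [-0.001  0.003  0.003] shift cm(tool axes) [ 2.07  0.1  -0.12] after turn [ 2.07  0.1  -0.12]
```

Call:
{"api": "drive_tool", "payload": {
  "targets": [0, 0.003, 0.003, 1.2, 0.1, -0.12, 1, 0, 0, 0, 0.7, 0, 0, 1, 0, 0, 0, 0, 0, 0, 1]
}}

```text
clock: 4.08
ee_pos: [520.7, -156.3, 3.0]
tcp_rot: [2.179, 1.57, 2.395]
wrist_force: [-0.4, -0.8, -0.9]
gripper_width: 1.003
```

```bash
python3 st.py 521 -156.4 3 .217
```

```text
p [ 520.7 -156.3    3. ] sgn 1.0 F [-0.38 -0.79 -0.87] w 1.003 t 4.08
turn [-0.001 -0.001 -0.001] shift cm(tool axes) [-0.   -0.01  0.03] after turn [-0.   -0.01  0.03]
```

The pose is on target, so I'll close the gripper.

Call:
{"api": "drive_tool", "payload": {
  "targets": [0, 0, 0, 0, 0, 0, -1, 0, 0, 0, 0, 0, 0, -1, 0, 0, 0, 0, 0, 0, -1, 0, 0, 0, 0, 0, 0, -1, 0, 0, 0, 0, 0, 0, -1, 0, 0, 0, 0, 0, 0, -1, 0, 0, 0, 0, 0, 0, -1, 0, 0, 0, 0, 0, 0, -1]
}}

```text
clock: 5.08
ee_pos: [521.1, -156.5, 3.5]
tcp_rot: [1.78, 1.57, 1.996]
wrist_force: [0.1, -0.3, -0.0]
gripper_width: 0.123
```

```bash
python3 st.py 521 -156.4 3 .217
```

```text
p [ 521.1 -156.5    3.5] sgn 1.0 F [ 0.11 -0.35 -0.01] w 0.123 t 5.08
turn [-0.001 -0.    -0.   ] shift cm(tool axes) [ 0.05  0.02 -0.  ] after turn [ 0.05  0.02 -0.  ]
```

Call:
{"api": "drive_tool", "payload": {
  "targets": [0, 0, 0, -1.5, 0, 0, -1, 0, 0, 0, -3, 0, 0, -1, 0, 0, 0, -3, 0, 0, -1, 0, 0, 0, -2.5, 0, 0, -1, 0, 0, 0, 0, 0, 0, -1]
}}

```text
clock: 5.7
ee_pos: [521.1, -156.4, 109.1]
tcp_rot: [1.58, 1.57, 1.796]
wrist_force: [-0.7, -0.1, -0.1]
gripper_width: 0.001
```

```bash
python3 st.py 521 -156.4 100 .217; cat > snap.py <<'E'
import sys,cv2
from plant import *
n=sys.argv[1]
o=get_obs();print(o["ee_pos"].round(1),o["tcp_rot"].round(4))
for c in sys.argv[2:]: cv2.imwrite(f"pics/{c}{n}.png",camera(c)["frame"][:,:,::-1])
E
python3 snap.py 2 side scene wrist
```

```text
p [ 521.1 -156.4  109.1] sgn 1.0 F [-0.7  -0.13 -0.05] w 0.001 t 5.7
turn [-0.001 -0.    -0.   ] shift cm(tool axes) [ 0.91  0.01 -0.  ] after turn [ 0.91  0.01 -0.  ]
[ 521.1 -156.4  109.1] [1.5798 1.5704 1.7958]
```

View pics/side2.png

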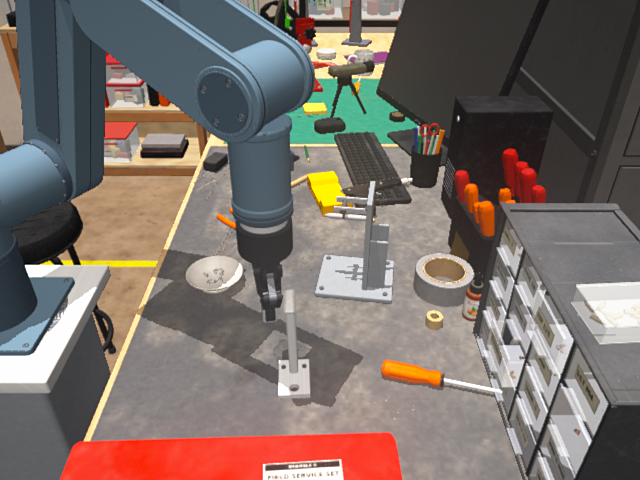

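```bash
python3 - <<'E'
import cv2
a=cv2.imread("pics/side2.png")[255:415,210:370];cv2.imwrite("pics/side2c.png",cv2.resize(a,None,fx=3.7,fy=3.7,interpolation=cv2.INTER_CUBIC))
E
```

```text
(no output)
```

View pics/side2c.png

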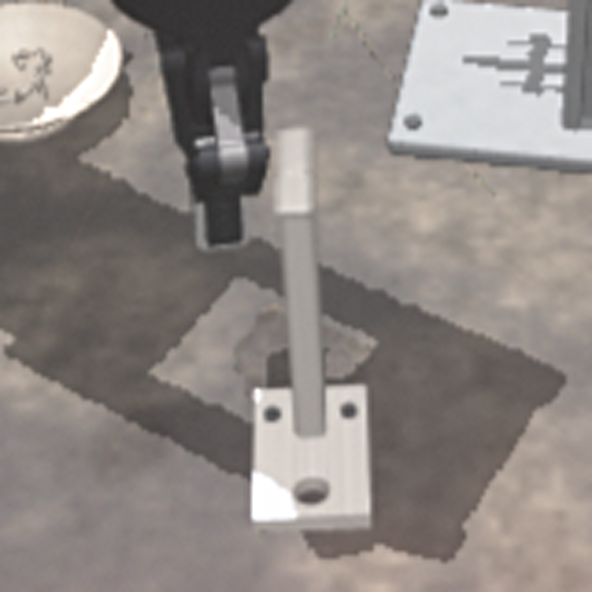

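View pics/scene2.png

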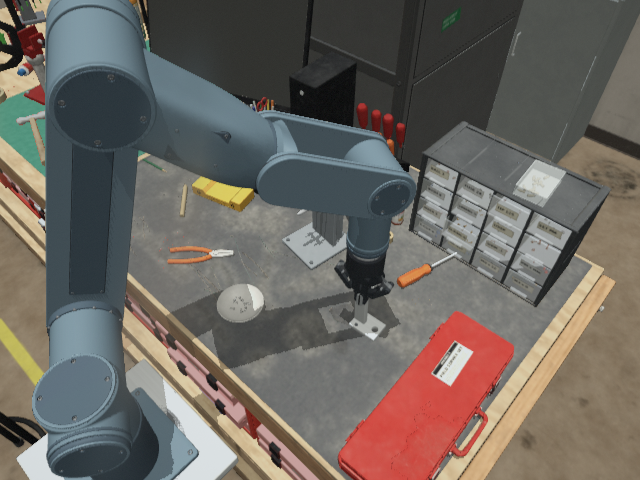

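View pics/wrist2.png

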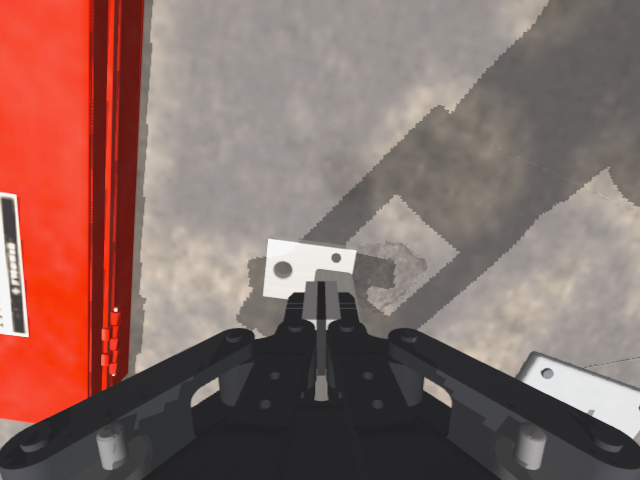

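The tool arm slipped out while I was lifting. It now stands upright on the outer face of its eye plate, next to the fingers. In the side view the plate top spans (278..310, 360..394), the eye is at (294,388), the tube is vertical from (296,371) up to (290,300), and the stop points towards the camera (-y). I'll measure where it stands and where the red box is before going on.

```bash
python3 - <<'E'
import cv2
from h import *
np.set_printoptions(precision=1,suppress=True)
d=lambda x,y:(x/3.7+210-.4,y/3.7+255-.4)
print("plate corners z10",[onz("side",d(*p),10) for p in [(252,388),(367,386),(370,513),(252,512)]])
print("eye",onz("side",d(312,490),10),"tube foot",onz("side",d(312,436),10),"holes",onz("side",d(272,414),10),onz("side",d(348,410),10))
for z in (170,175): print("stop top corners",[onz("side",d(*p),z) for p in [(277,130),(308,128),(312,192),(277,192)]])
o={"ee_pos":[521.1,-156.4,109.1],"tcp_rot":[1.5798,1.5704,1.7958]}
print("wrist plate",[won(o,p,10) for p in [(268,239),(355,250),(264,295),(283,270),(336,258)]])
print("box corner",tri((457,314),(395,437)))
im=cv2.imread("pics/scene2.png")[265:350,320:410];cv2.imwrite("pics/scene2c.png",cv2.resize(im,None,fx=6,fy=6,interpolation=cv2.INTER_CUBIC))
E
```

```text
plate corners z10 [array([ 525.4, -122.6,   10. ]), array([ 577.6, -121.3,   10. ]), array([ 580. , -193.7,   10. ]), array([ 529.9, -193.2,   10. ])]
eye [ 554.9 -181.3   10. ] tube foot [ 553.7 -151.    10. ] holes [ 535.4 -138.2   10. ] [ 569.3 -135.8   10. ]
stop top corners [array([ 542.7, -133.5,  170. ]), array([ 555.2, -132.2,  170. ]), array([ 558.3, -171.3,  170. ]), array([ 544.7, -171.3,  170. ])]
stop top corners [array([ 543.2, -139.6,  175. ]), array([ 555.6, -138.3,  175. ]), array([ 558.6, -177. ,  175. ]), array([ 545.1, -177. ,  175. ])]
wrist plate [array([ 535.7, -196.7,   10. ]), array([ 529.8, -126.7,   10. ]), array([ 584.3, -191.5,   10. ]), array([ 559. , -180.2,   10. ]), array([ 539.7, -140.1,   10. ])]
box corner (array([ 697.2, -301.7,   45.5]), [np.float64(2.78411580955062), np.float64(2.7841158095505416)])
```

View pics/scene2c.png

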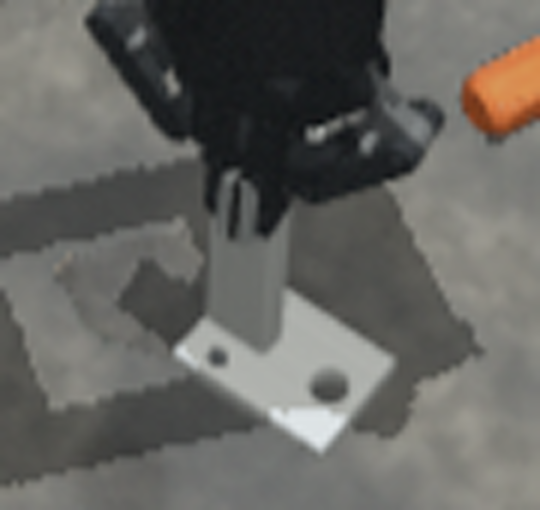

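The red box is only about 45 mm high. The tube centre is near (554.5,-140), the eye points to -y, and the gripper stands clear. I'll go straight up and look again with the view clear.

Call:
{"api": "drive_tool", "payload": {
  "targets": [0, 0, 0, -1.5, 0, -0.2, -1, 0, 0, 0, -3, 0, -0.2, -1, 0, 0, 0, -4, 0, -0.2, -1, 0, 0, 0, -4, 0, 0, -1, 0, 0, 0, -3, -2, 0, -1, 0, 0, 0, 0, -5, 0, -1, 0, 0, 0, 0, -5, 0, -1, 0, 0, 0, 0, -5, 0, 1, 0, 0, 0, 0, -4, 0, 1, 0, 0, 0, 0, 0, 0, 1]
}}

```text
clock: 7.1
ee_pos: [556.6, -366.4, 262.8]
tcp_rot: [2.38, 1.553, 2.597]
wrist_force: [-0.2, 0.9, -0.6]
gripper_width: 0.633
```

```bash
python3 snap.py 3 side scene wrist; python3 - <<'E'
from plant import *;print(get_obs()["joint_pos"].round(3))
import cv2
a=cv2.imread("pics/side3.png")[255:415,210:370];a=cv2.resize(a,None,fx=3,fy=3,interpolation=cv2.INTER_CUBIC)
b=cv2.imread("pics/scene3.png")[225:345,310:410];b=cv2.resize(b,None,fx=4,fy=4,interpolation=cv2.INTER_CUBIC)
import numpy as np
o=np.zeros((480,880,3),np.uint8);o[:480,:480]=a;o[:480,480:880]=b
cv2.imwrite("pics/both3.png",o[:,:])
E
```

```text
[ 556.6 -366.4  262.8] [2.3795 1.5531 2.5973]
[-0.743  0.457  1.109 -0.003  1.592 -2.535]
```

View pics/both3.png

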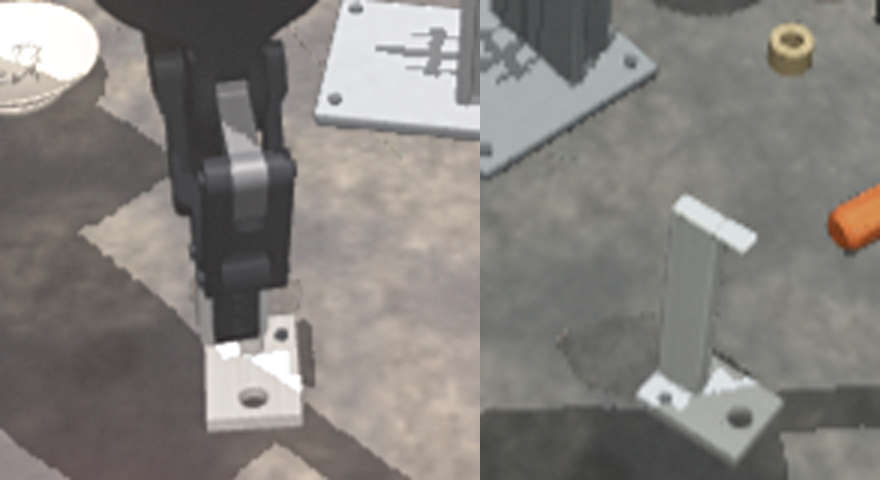

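View pics/wrist3.png

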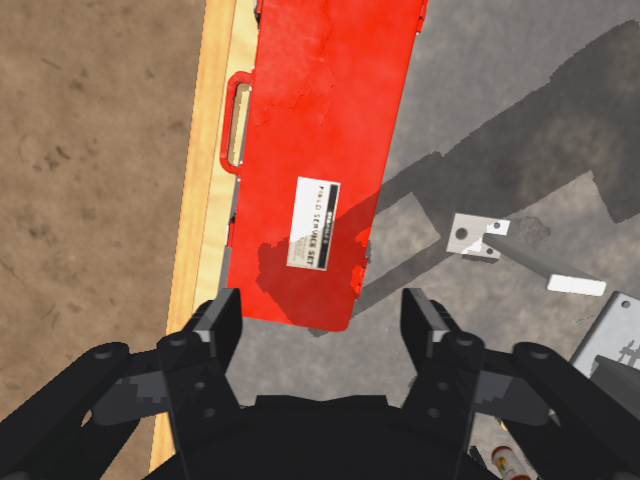

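The arm stands steady on its plate with the stop towards -y. Plan: grip the upright tube with the gripper 0.33 rad below horizontal, pointing to +y, then turn the arm over in the air. First I turn the tool about its axis.

Call:
{"api": "drive_tool", "payload": {
  "targets": [0.16, 0, 0, 0, 0, 0, 1, 0.16, 0, 0, 0, 0, 0, 1, 0.16, 0, 0, 0, 0, 0, 1, 0.16, 0, 0, 0, 0, 0, 1, 0.16, 0, 0, 0, 0, 0, 1, 0.16, 0, 0, 0, 0, 0, 1, 0.16, 0, 0, 0, 0, 0, 1, 0.16, 0, 0, 0, 0, 0, 1, 0.16, 0, 0, 0, 0, 0, 1, 0.16, 0, 0, 0, 0, 0, 1, 0.13, 0, 0, 0, 0, 0, 1]
}}

```text
clock: 8.62
ee_pos: [557.4, -341.8, 272.3]
tcp_rot: [-2.357, 1.555, 2.38]
wrist_force: [0.1, -0.3, -0.1]
gripper_width: 0.998
```

```bash
cat >> h.py <<'E'
def goR(o,target,Rt):
    p,R=pose(o)
    print("p",p.round(1),"F",np.round(o["wrist_force"],2),"w",round(o["gripper_width"],3),"t",round(o["clock"],2),"J",np.round(o["joint_pos"],2))
    print("turn",Rn.from_matrix(R.T@Rt).as_rotvec().round(3),"shift cm",(R.T@(np.array(target)-p)/10).round(2),"after turn",(Rt.T@(np.array(target)-p)/10).round(2))
def Rgrip(t=.33,e=.06):
    a=np.cos(t)*np.array([-np.sin(e),np.cos(e),0])+np.sin(t)*np.array([0,0,-1.]);y=np.array([np.cos(e),np.sin(e),0])
    return np.column_stack([a,y,np.cross(a,y)])
E
cat > sg.py <<'E'
import sys
from plant import *
from h import *
a=[float(x) for x in sys.argv[1:]]
goR(get_obs(),a[:3],Rgrip(*a[3:]))
E
python3 sg.py 560 -235 133; python3 sg.py 560 -235 133 1.5708
```

```text
p [ 557.4 -341.8  272.3] F [ 0.09 -0.27 -0.11] w 0.998 t 8.62 J [-0.72  0.43  1.13  0.    1.6  -0.75]
turn [-0.038  1.229 -0.013] shift cm [ 14.04   0.68 -10.52] after turn [14.59  0.9   9.73]
p [ 557.4 -341.8  272.3] F [ 0.09 -0.27 -0.11] w 0.998 t 8.62 J [-0.72  0.43  1.13  0.    1.6  -0.75]
turn [-0.036 -0.011  0.011] shift cm [ 14.04   0.68 -10.52] after turn [ 13.93   0.9  -10.65]
```

Call:
{"api": "drive_tool", "payload": {
  "targets": [-0.019, 0, 0, 0, 0.3, -5, 1, -0.019, 0, 0, 0, 0.3, -5, 1, 0, 0, 0, 0, 0, 0, 1, 0, 0.15, 0, 0, 0, 0, 1, 0, 0.15, 0, 0, 0, 0, 1, 0, 0.15, 0, 0, 0, 0, 1, 0, 0.15, 0, 0, 0, 0, 1]
}}

```text
clock: 9.5
ee_pos: [560.0, -227.8, 282.2]
tcp_rot: [-3.141, 0.949, 1.649]
wrist_force: [0.1, -0.9, -1.3]
gripper_width: 1.0
```

```bash
python3 sg.py 560 -235 133
```

```text
p [ 560.  -227.8  282.2] F [ 0.09 -0.86 -1.25] w 1.0 t 9.5 J [-0.81  0.59  1.01  0.42  2.01 -0.8 ]
turn [0.011 0.619 0.015] shift cm [11.71 -0.05  9.28] after turn [ 4.15 -0.04 14.35]
```

Call:
{"api": "drive_tool", "payload": {
  "targets": [0, 0.15, 0, 0, 0, 0, 1, 0, 0.15, 0, 0, 0, 0, 1, 0, 0.15, 0, 0, 0, 0, 1, 0, 0.15, 0, 0, 0, 0, 1, 0, 0, 0, 0, 0, 0, 1]
}}

```text
clock: 10.12
ee_pos: [559.1, -230.4, 281.2]
tcp_rot: [-3.141, 0.33, 1.647]
wrist_force: [-1.3, 0.1, -0.0]
gripper_width: 1.0
```

```bash
python3 sg.py 560 -235 133
```

```text
p [ 559.1 -230.4  281.2] F [-1.27  0.08 -0.04] w 1.0 t 10.12 J [-0.92  0.9   0.88  0.81  2.36 -0.72]
turn [0.005 0.    0.016] shift cm [ 4.37  0.07 14.17] after turn [ 4.36  0.06 14.18]
```

Call:
{"api": "drive_tool", "payload": {
  "targets": [0.005, 0, 0.016, 0.8, 0, 2.8, 1, 0, 0, 0, 0.9, 0, 2.9, 1, 0, 0, 0, 0.9, 0, 2.9, 1, 0, 0, 0, 0.9, 0, 2.8, 1, 0, 0, 0, 0, 0, 0, 1]
}}

```text
clock: 10.75
ee_pos: [561.6, -235.3, 165.1]
tcp_rot: [3.13, 0.359, 1.633]
wrist_force: [0.1, 0.3, 0.2]
gripper_width: 1.003
```

```bash
python3 sg.py 560 -235 133; python3 snap.py 4 side scene wrist; python3 - <<'E'
import cv2
a=cv2.imread("pics/wrist4.png")
E
```

```text
p [ 561.6 -235.3  165.1] F [0.09 0.34 0.23] w 1.003 t 10.75 J [-0.92  1.    0.95  0.7   2.21 -0.89]
turn [0.012 0.029 0.002] shift cm [ 1.17 -0.19  2.99] after turn [ 1.08 -0.16  3.03]
[ 561.6 -235.3  165.1] [3.1304 0.3593 1.6325]
```

View pics/wrist4.png

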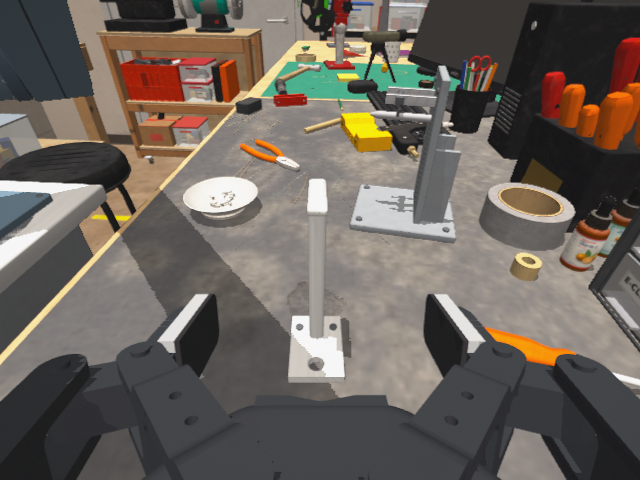

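View pics/scene4.png

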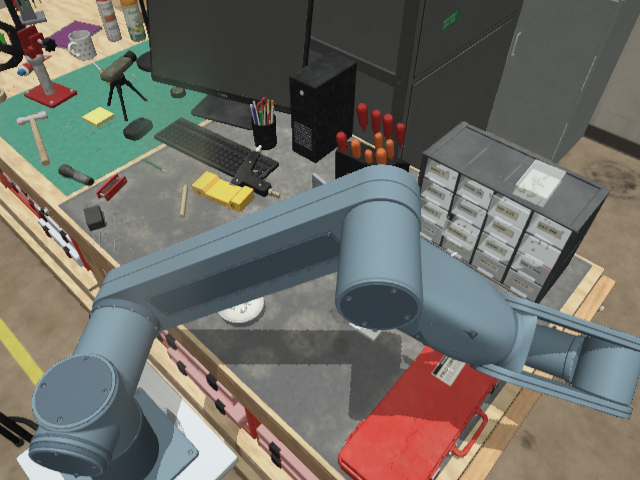

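The wrist camera gives a clear view: plate corners at about (290,379), (344,379), (341,318) and (293,318), the eye at (316,364), and the stop top at (318,181..212).

```bash
python3 - <<'E'
from h import *
import cv2
np.set_printoptions(precision=1,suppress=True)
o={"ee_pos":[561.6,-235.3,165.1],"tcp_rot":[3.1304,.3593,1.6325]}
c=[won(o,p,10) for p in [(289,380),(344,380),(341,318),(292,318)]];print(c,np.linalg.norm(c[0]-c[1]),np.linalg.norm(c[1]-c[2]))
print("eye",won(o,(316.5,364),10),"stop near edge z170",won(o,(308,213),170),won(o,(327,213),170),"far",won(o,(310,180),170),won(o,(326,180),170))
print("tube foot",won(o,(310,337),10),won(o,(325,337),10))
im=cv2.imread("pics/wrist4.png")[170:400,270:370];cv2.imwrite("pics/w4c.png",cv2.resize(im,None,fx=2.6,fy=2.6,interpolation=cv2.INTER_CUBIC))
E
```

```text
[array([ 532.5, -198. ,   10. ]), array([ 580.4, -194.6,   10. ]), array([ 576.5, -124.6,   10. ]), array([ 525.8, -128.4,   10. ])] 48.03868186032244 70.04006460377632
eye [ 555.2 -180.5   10. ] stop near edge z170 [ 549.1 -178.7  170. ] [ 561.3 -177.7  170. ] far [ 546.2 -131.9  170. ] [ 558.2 -130.9  170. ]
tube foot [ 546.6 -151.    10. ] [ 561.3 -149.9   10. ]
```

View pics/w4c.png

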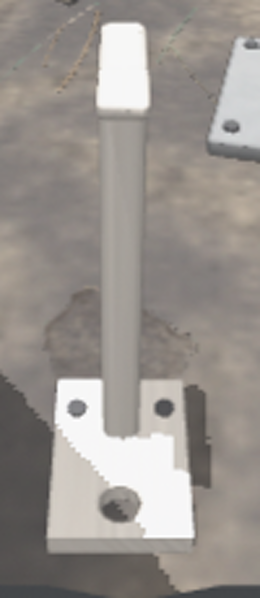

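Call:
{"api": "drive_tool", "payload": {
  "targets": [0.012, 0.029, 0.002, 0.3, -0.2, 1, 1, 0, 0, 0, 0.3, 0, 1, 1, 0, 0, 0, 0, 0, 0, 1]
}}

```text
clock: 11.28
ee_pos: [560.6, -238.0, 147.1]
tcp_rot: [3.137, 0.334, 1.628]
wrist_force: [-0.8, -0.1, 0.2]
gripper_width: 0.997
```

```bash
python3 sg.py 552.5 -122 93.8
```

```text
p [ 560.6 -238.   147.1] F [-0.82 -0.09  0.19] w 0.997 t 11.28 J [-0.93  1.03  0.95  0.7   2.21 -0.9 ]
turn [ 0.004  0.004 -0.002] shift cm [12.74 -0.14  1.22] after turn [12.73 -0.11  1.27]
```

Call:
{"api": "drive_tool", "payload": {
  "targets": [0.004, 0.004, -0.002, 0, -0.1, 1.2, 1, 0, 0, 0, 2.5, 0, 0, 1, 0, 0, 0, 2.5, 0, 0, 1, 0, 0, 0, 2.5, 0, 0, 1, 0, 0, 0, 0, 0, 0, 1]
}}

```text
clock: 11.9
ee_pos: [555.0, -171.1, 107.3]
tcp_rot: [-3.14, 0.329, 1.63]
wrist_force: [0.6, 0.1, 0.7]
gripper_width: 1.002
```

```bash
python3 sg.py 552.5 -122 93.8; python3 snap.py 5 wrist side
```

```text
p [ 555.  -171.1  107.3] F [0.64 0.08 0.74] w 1.002 t 11.9 J [-0.89  1.    1.15  0.68  2.06 -0.98]
turn [-0.002 -0.001 -0.001] shift cm [ 5.09  0.04 -0.31] after turn [ 5.09  0.04 -0.32]
[ 555.  -171.1  107.3] [-3.1398  0.3293  1.6295]
```

View pics/wrist5.png

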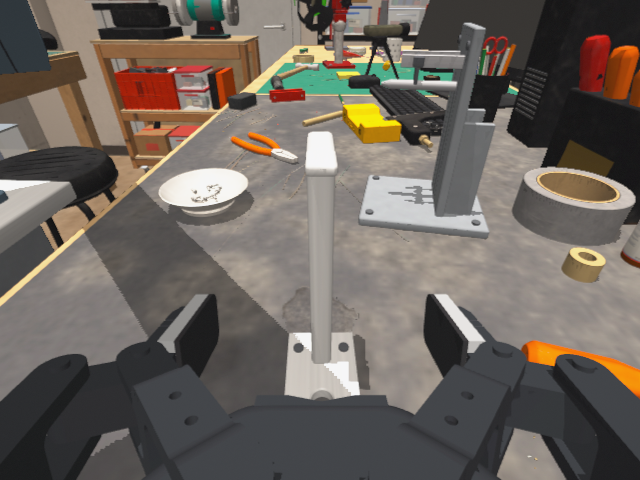

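Call:
{"api": "drive_tool", "payload": {
  "targets": [0, 0, 0, 2, 0, -0.2, 1, 0, 0, 0, 2, 0, 0, 1, 0, 0, 0, 0.8, 0, 0, 1, 0, 0, 0, 0, 0, 0, 1]
}}

```text
clock: 12.5
ee_pos: [554.3, -131.9, 94.0]
tcp_rot: [3.137, 0.337, 1.622]
wrist_force: [1.6, 0.4, 0.3]
gripper_width: 0.998
```

```bash
python3 sg.py 552.5 -122 93.8; python3 snap.py 6 wrist side
```

```text
p [ 554.3 -131.9   94. ] F [1.63 0.38 0.32] w 0.998 t 12.5 J [-0.85  0.97  1.25  0.69  1.98 -1.01]
turn [ 0.001  0.007 -0.008] shift cm [ 0.95 -0.13 -0.31] after turn [ 0.95 -0.12 -0.31]
[ 554.3 -131.9   94. ] [3.1372 0.3366 1.6218]
```

View pics/wrist6.png

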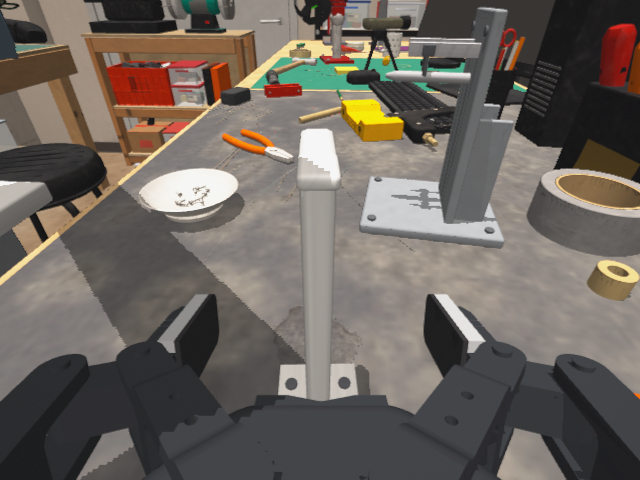

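Call:
{"api": "drive_tool", "payload": {
  "targets": [0, 0.007, -0.008, 1, -0.12, -0.3, 1, 0, 0, 0, 0, 0, 0, 1, 0, 0, 0, 0, 0, 0, 1]
}}

```text
clock: 12.98
ee_pos: [552.8, -122.6, 93.7]
tcp_rot: [3.139, 0.331, 1.629]
wrist_force: [0.9, 0.1, 0.9]
gripper_width: 0.999
```

```bash
python3 sg.py 552.5 -122 93.8
```

```text
p [ 552.8 -122.6   93.7] F [0.85 0.13 0.86] w 0.999 t 12.97 J [-0.85  0.97  1.26  0.69  1.97 -1.01]
turn [ 0.002  0.001 -0.002] shift cm [ 0.06 -0.03 -0.03] after turn [ 0.06 -0.03 -0.03]
```

Call:
{"api": "drive_tool", "payload": {
  "targets": [0, 0, 0, 0, 0, 0, -1, 0, 0, 0, 0, 0, 0, -1, 0, 0, 0, 0, 0, 0, -1, 0, 0, 0, 0, 0, 0, -1, 0, 0, 0, 0, 0, 0, -1, 0, 0, 0, 0, 0, 0, -1, 0, 0, 0, 0, 0, 0, -1, 0, 0, 0, 0, 0, 0, -1, 0, 0, 0, 0, 0, 0, -1]
}}

```text
clock: 14.1
ee_pos: [552.6, -122.9, 93.8]
tcp_rot: [3.139, 0.331, 1.629]
wrist_force: [0.1, 0.5, -0.5]
gripper_width: 0.139
```

Call:
{"api": "drive_tool", "payload": {
  "targets": [0, 0, 0, 0, 0, 0, -1, 0, 0, 0, 0, 0, 0, -1, 0, 0, 0, 0, 0, 0, -1, 0, 0, 0, 0, 0, 0, -1]
}}

```text
clock: 14.6
ee_pos: [552.6, -122.9, 93.8]
tcp_rot: [3.139, 0.331, 1.629]
wrist_force: [-1.0, -1.0, -0.2]
gripper_width: 0.139
```

```bash
python3 sg.py 552.5 -122 93.8; python3 snap.py 7 wrist side
```

```text
p [ 552.6 -122.9   93.8] F [-1.01 -0.99 -0.25] w 0.139 t 14.6 J [-0.85  0.97  1.26  0.69  1.97 -1.01]
turn [ 0.002  0.001 -0.002] shift cm [ 0.09 -0.   -0.03] after turn [ 0.09 -0.   -0.03]
[ 552.6 -122.9   93.8] [3.139  0.3307 1.6292]
```

View pics/wrist7.png

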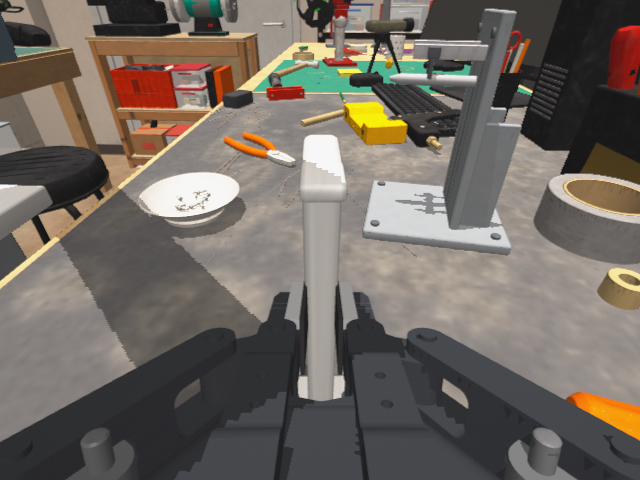

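The grip is steady at 0.139 with the pads full on the tube. I'll lift gently.

Call:
{"api": "drive_tool", "payload": {
  "targets": [0, 0, 0, -0.16, 0, -0.47, -1, 0, 0, 0, -0.32, 0, -0.95, -1, 0, 0, 0, -0.5, 0, -1.4, -1, 0, 0, 0, -0.65, 0, -1.9, -1, 0, 0, 0, -0.65, 0, -1.9, -1, 0, 0, 0, -0.65, 0, -1.9, -1, 0, 0, 0, -0.65, 0, -1.9, -1, 0, 0, 0, -0.5, 0, -1.4, -1, 0, 0, 0, -0.3, 0, -0.9, -1, 0, 0, 0, 0, 0, 0, -1]
}}

```text
clock: 15.95
ee_pos: [552.5, -123.1, 238.6]
tcp_rot: [3.137, 0.335, 1.629]
wrist_force: [-0.5, 0.2, -2.9]
gripper_width: 0.136
```

```bash
python3 sg.py 552.5 -122 250; python3 sg.py 552.5 -122 250 1.2408; python3 snap.py 8 wrist side
```

```text
p [ 552.5 -123.1  238.6] F [-0.48  0.24 -2.91] w 0.136 t 15.95 J [-0.85  0.79  1.22  0.76  2.13 -0.85]
turn [ 0.004  0.005 -0.002] shift cm [-0.27  0.01 -1.11] after turn [-0.27  0.01 -1.11]
p [ 552.5 -123.1  238.6] F [-0.48  0.24 -2.91] w 0.136 t 15.95 J [-0.85  0.79  1.22  0.76  2.13 -0.85]
turn [ 0.003 -0.906 -0.004] shift cm [-0.27  0.01 -1.11] after turn [-1.04  0.01 -0.47]
[ 552.5 -123.1  238.6] [3.1369 0.3352 1.6285]
```

View pics/side8.png

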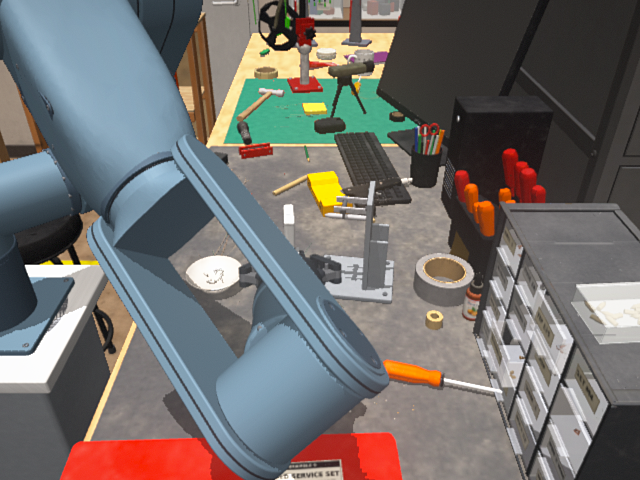

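Call:
{"api": "drive_tool", "payload": {
  "targets": [0, -0.05, 0, -0.3, 0, -0.6, -1, 0, -0.1, 0, 0, 0, 0, -1, 0, -0.1, 0, 0, 0, 0, -1, 0, -0.1, 0, 0, 0, 0, -1, 0, -0.1, 0, 0, 0, 0, -1, 0, -0.1, 0, 0, 0, 0, -1, 0, -0.1, 0, 0, 0, 0, -1, 0, -0.1, 0, 0, 0, 0, -1, 0, -0.1, 0, 0, 0, 0, -1, 0, -0.1, 0, 0, 0, 0, -1, 0, -0.1, 0, 0, 0, 0, -1, 0, -0.1, 0, 0, 0, 0, -1, 0, -0.1, 0, 0, 0, 0, -1, 0, -0.1, 0, 0, 0, 0, -1, 0, -0.1, 0, 0, 0, 0, -1, 0, -0.1, 0, 0, 0, 0, -1, 0, 0, 0, 0, 0, 0, -1]
}}

```text
clock: 18.18
ee_pos: [547.2, -118.2, 252.8]
tcp_rot: [0.024, 1.207, -1.49]
wrist_force: [0.1, -0.1, -2.9]
gripper_width: 0.136
```

```bash
python3 sg.py 552.5 -122 250 1.9; python3 st.py 462 136 240 -.15 .33;python3 snap.py 9 wrist side
```

```text
p [ 547.2 -118.2  252.8] F [ 0.11 -0.08 -2.87] w 0.136 t 18.18 J [-0.18  0.22  1.53 -0.36  1.31 -0.15]
turn [-0.004  0.035 -0.008] shift cm [0.41 0.5  0.29] after turn [0.4 0.5 0.3]
p [ 547.2 -118.2  252.8] sgn 1.0 F [ 0.11 -0.08 -2.87] w 0.136 t 18.18
turn [-1.284  0.034  0.456] shift cm(tool axes) [ -8.07  -7.04 -24.61] after turn [ -2.75  23.86 -11.98]
[ 547.2 -118.2  252.8] [ 0.0245  1.2067 -1.4895]
```

View pics/side9.png

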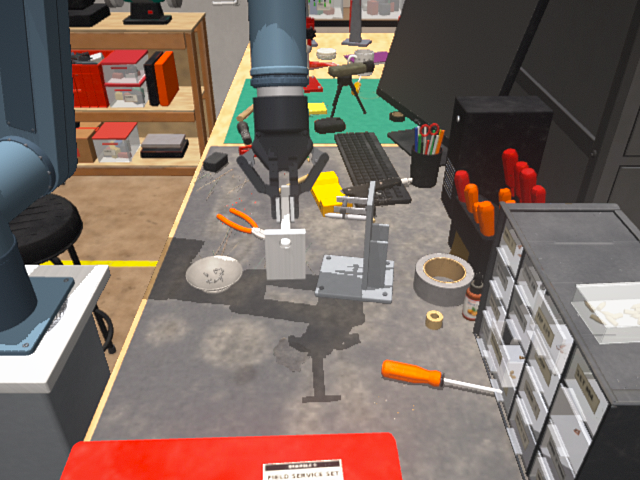

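View pics/wrist9.png

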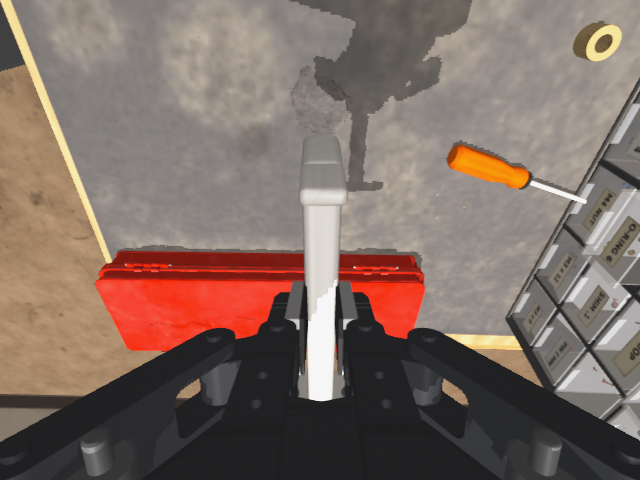

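The arm came through the turn without slipping: in the wrist view the stop still sits at rows 135–205, as before. Next I yaw to the holder's heading.

Call:
{"api": "drive_tool", "payload": {
  "targets": [-0.047, 0, 0.017, 0, 0, 0, -1, -0.094, 0, 0.034, 0, 0, 0, -1, -0.094, 0, 0.034, 0, 0, 0, -1, -0.094, 0, 0.034, 0, 0, 0, -1, -0.094, 0, 0.034, 0, 0, 0, -1, -0.094, 0, 0.034, 0, 0, 0, -1, -0.094, 0, 0.034, 0, 0, 0, -1, -0.094, 0, 0.034, 0, 0, 0, -1, -0.094, 0, 0.034, 0, 0, 0, -1, -0.094, 0, 0.034, 0, 0, 0, -1, -0.094, 0, 0.034, 0, 0, 0, -1, -0.094, 0, 0.034, 0, 0, 0, -1, -0.094, 0, 0.034, 0, 0, 0, -1, -0.047, 0, 0.017, 0, 0, 0, -1, 0, 0, 0, 0, 0, 0, -1]
}}

```text
clock: 20.15
ee_pos: [543.1, -137.8, 258.9]
tcp_rot: [-0.001, 1.213, -0.202]
wrist_force: [-0.6, -0.6, -2.8]
gripper_width: 0.141
```

```bash
python3 st.py 462 136 252 -.15 .33
```

```text
p [ 543.1 -137.8  258.9] sgn 1.0 F [-0.64 -0.58 -2.77] w 0.141 t 20.15
turn [-0.048  0.027  0.017] shift cm(tool axes) [ -4.06  25.2  -12.81] after turn [ -3.28  25.86 -11.68]
```

Call:
{"api": "drive_tool", "payload": {
  "targets": [-0.024, 0.013, 0.008, -0.2, 1.2, -0.7, -1, -0.024, 0.013, 0.008, -0.4, 2.4, -1.3, -1, 0, 0, 0, -0.45, 3.1, -1.5, -1, 0, 0, 0, -0.45, 3.1, -1.5, -1, 0, 0, 0, -0.45, 3.1, -1.5, -1, 0, 0, 0, -0.45, 3.1, -1.5, -1, 0, 0, 0, -0.45, 3.1, -1.5, -1, 0, 0, 0, -0.4, 2.8, -1.4, -1, 0, 0, 0, -0.2, 2, -0.8, -1, 0, 0, 0, 0, 0, 0, -1]
}}

```text
clock: 21.4
ee_pos: [451.8, 129.4, 254.6]
tcp_rot: [0.009, 1.246, -0.14]
wrist_force: [-0.2, 0.3, -3.4]
gripper_width: 0.135
```

```bash
python3 st.py 462 136 90 -.15 .33;python3 snap.py 10 wrist side scene
```

```text
p [451.8 129.4 254.6] sgn 1.0 F [-0.2   0.3  -3.39] w 0.135 t 21.4
turn [ 0.001 -0.005 -0.003] shift cm(tool axes) [15.89  0.76 -4.4 ] after turn [15.87  0.8  -4.47]
[451.8 129.4 254.6] [ 0.0091  1.2457 -0.1398]
```

View pics/side10.png

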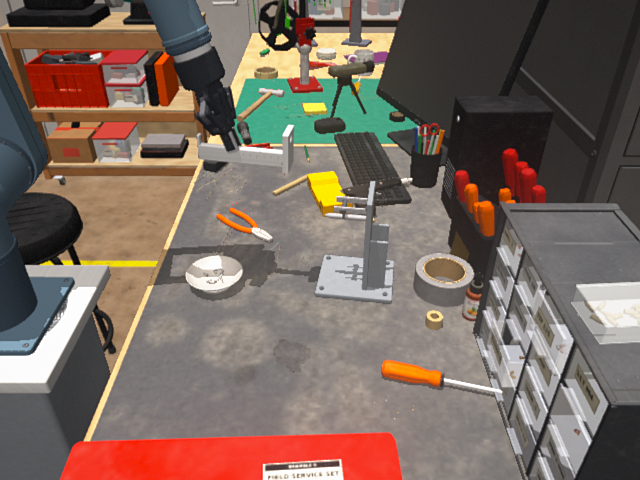

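View pics/scene10.png

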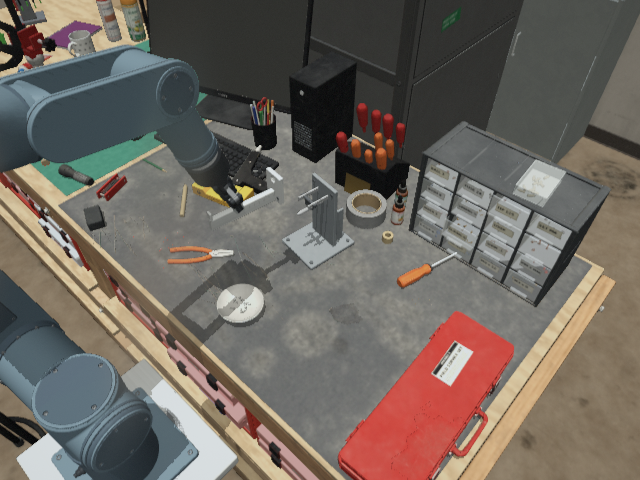

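View pics/wrist10.png

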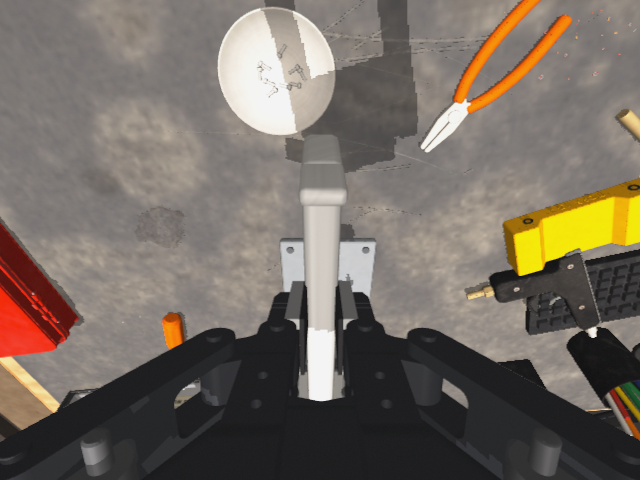

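```bash
cat >> h.py <<'E'
_Rg=Rn.from_euler("xyz",[3.139,.3307,1.6292]).as_matrix();_pg=np.array([552.6,-122.9,93.8])
_e=.06
# in the tool frame: eye point and arm axes
EYE_T=_Rg.T@(np.array([555.3-1.5,-180.7,5.])-_pg)
_z=np.array([np.sin(_e),-np.cos(_e),0]);_x=np.array([0,0,-1.])
AX_T=_Rg.T@np.column_stack([_x,np.cross(_z,_x),_z])
EYE_T[1]=0.0;
def armstate(o):
    p,R=pose(o);return p+R@EYE_T,R@AX_T
def wproj(o,P):
    p,R=pose(o);T=np.eye(4);T[:3,:3]=R;T[:3,3]=p;T=np.linalg.inv(T@TC);q=KW@(T[:3,:3]@np.array(P)+T[:3,3]);return q[:2]/q[2]
E
python3 - <<'E'
from h import *
import cv2
np.set_printoptions(precision=3,suppress=True)
print("eye tool",EYE_T,"axes",AX_T)
o={"ee_pos":[451.8,129.4,254.6],"tcp_rot":[.0091,1.2457,-.1398]}
e,A=armstate(o);print("eye",e,"\n",A)
print("proj eye+-5x scene",proj("scene",[e-5*A[:,0],e+14*A[:,2]]),"side",proj("side",[e-5*A[:,0],e+14*A[:,2],e-56*A[:,2]]))
print("base corners",won(o,(280.5,239.5),12),won(o,(376.5,239.5),12), "holes",won(o,(291,250),12),won(o,(366,250),12))
def crop(im,x0,y0,x1,y1,s):
    return cv2.resize(im[y0:y1,x0:x1],None,fx=s,fy=s,interpolation=cv2.INTER_CUBIC)
a=cv2.imread("pics/side10.png");b=cv2.imread("pics/scene10.png");w=cv2.imread("pics/wrist10.png")
cv2.imwrite("pics/c10a.png",crop(a,190,110,310,190,6));cv2.imwrite("pics/c10b.png",crop(b,200,155,350,245,5));cv2.imwrite("pics/c10w.png",crop(w,260,220,400,320,5))
E
```

```text
eye tool [-25.807   0.    102.741] axes [[ 0.325  0.002 -0.946]
 [-0.002  1.     0.001]
 [ 0.946  0.002  0.325]]
eye [539.913 116.057 311.87 ] 
 [[ 0.989  0.15   0.005]
 [-0.15   0.989 -0.003]
 [-0.006  0.002  1.   ]]
proj eye+-5x scene [[272.133 177.43 ]
 [273.667 171.438]] side [[284.831 134.276]
 [287.454 126.876]
 [288.439 163.627]]
base corners [582.348  56.252  12.   ] [601.473 181.955  12.   ] holes [601.297  66.621  12.   ] [616.57  166.895  12.   ]
```

View pics/c10a.png

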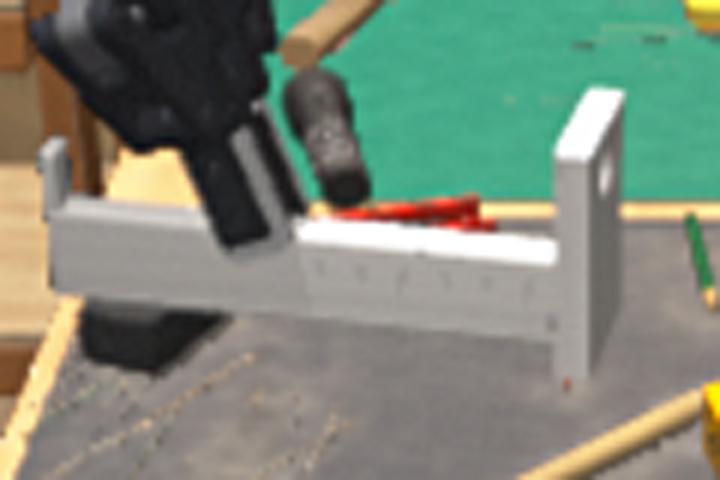

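View pics/c10b.png

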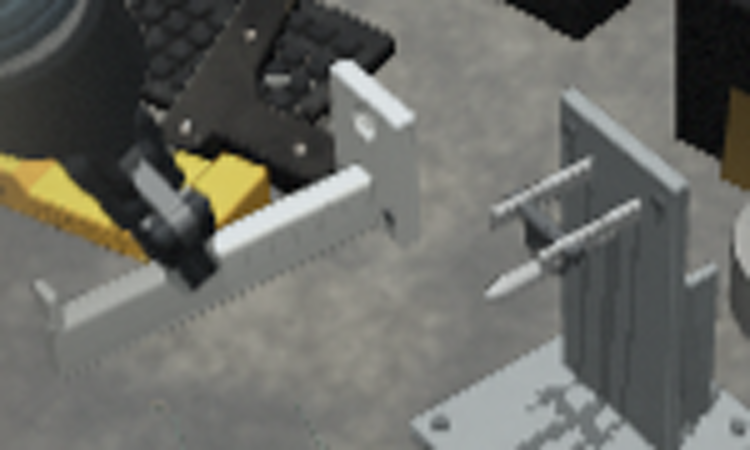

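View pics/c10w.png

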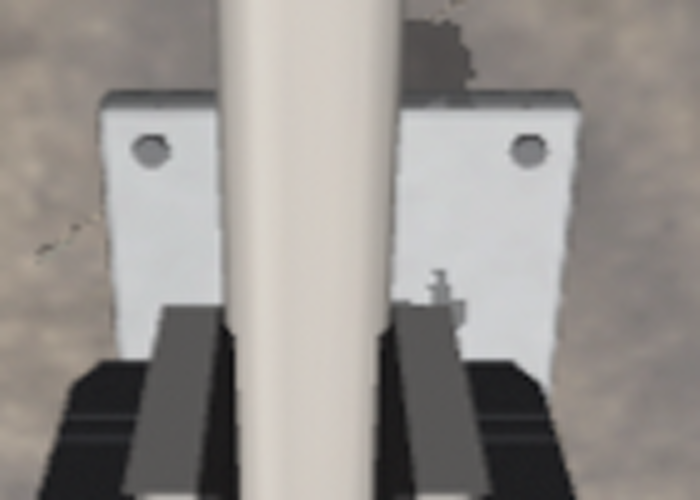

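The arm is held level, with its z axis within 0.006 rad of vertical. The wrist view also shows the base plate's front corners at (280,241) and (375,241). I'll use the held eye plate, whose pose is known, to calibrate the scene and side views, then locate the peg tip.

```bash
python3 - <<'E'
from h import *
np.set_printoptions(precision=1,suppress=True)
o={"ee_pos":[451.8,129.4,254.6],"tcp_rot":[.0091,1.2457,-.1398]}
e,A=armstate(o)
P=lambda x,y,z:e+A@np.array([x,y,z])
s=lambda x,y:np.array((x/5+200-.4,y/5+155-.4)); d=lambda x,y:np.array((x/6+190-.4,y/6+110-.4))
obs_s=np.array([s(332,68),s(350,60),s(415,118),s(402,128),s(364,125)]);pr=proj("scene",[P(-5,25,14),P(5,25,14),P(5,-25,14),P(-5,-25,14),P(-5,0,0)])
print("scene diff\n",obs_s-pr)
obs_d=np.array([d(592,88),d(625,92),d(555,160),d(588,163),d(590,383),d(556,376),d(606,172)]);pd=proj("side",[P(-5,25,14),P(5,25,14),P(-5,-25,14),P(5,-25,14),P(5,-25,-56),P(-5,-25,-56),P(5,0,0)])
print("side diff\n",obs_d-pd)
bs=(obs_s-pr).mean(0);bd=(obs_d-pd).mean(0)
s6=lambda x,y:np.array((x/6+270-.4,y/6+160-.4)); d4=lambda x,y:np.array((x/4+300-.4,y/4+175-.4))
# tip from first views and the later scene crop
for ts in (s6(164,324),s(487,296)):
    print("tip corr",tri(ts-bs,d4(101,160)-bd), "z150", onz("scene",ts-bs,150),onz("side",d4(101,160)-bd,150))
print("board top corners corr",tri(s6(385,205)-bs,d4(268,122)-bd),tri(s6(255,85)-bs,d4(282,26)-bd))
print("plate corr scene",[onz("scene",s6(*p)-bs,12) for p in [(74,476),(247,645),(505,488)]],"side",[onz("side",d4(*p)-bd,12) for p in [(98,320),(376,345),(366,500),(60,473)]])
print("wrist corners",won(o,(280.2,241),12),won(o,(375.2,241),12))
E
```

```text
scene diff
 [[1.  1.8]
 [0.7 2. ]
 [0.1 1.6]
 [1.4 1.7]
 [0.3 2.2]]
side diff
 [[ 0.8  3.1]
 [ 0.7  3.4]
 [ 0.5  3.8]
 [ 0.2  4. ]
 [-0.5  3.3]
 [-0.6  2.6]
 [ 0.1  3.6]]
tip corr (array([605.8, 121.1, 153.9]), [np.float64(0.5312697113892215), np.float64(0.5312697113891781)]) z150 [609.  124.4 150. ] [605.5 126.7 150. ]
tip corr (array([605.6, 120.7, 153.9]), [np.float64(0.2950466225168508), np.float64(0.29504662251662944)]) z150 [608.7 123.8 150. ] [605.5 126.7 150. ]
board top corners corr (array([678.2,  66.8, 205.6]), [np.float64(0.4767532744331665), np.float64(0.4767532744331934)]) (array([691.2, 150. , 210.5]), [np.float64(0.4230469018718688), np.float64(0.4230469018718825)])
plate corr scene [array([608.8, 187. ,  12. ]), array([590.3,  62.3,  12. ]), array([735. ,  39.8,  12. ])] side [array([605.6, 188.4,  12. ]), array([752.8, 165.9,  12. ]), array([733.4,  39.2,  12. ]), array([585.9,  59.3,  12. ])]
wrist corners [584.6  55.3  12. ] [603.6 180.1  12. ]
```

Call:
{"api": "drive_tool", "payload": {
  "targets": [0, 0, 0, 1.0, 0.2, -0.35, -1, 0, 0, 0, 2, 0.2, -0.7, -1, 0, 0, 0, 2.5, 0.2, -0.86, -1, 0, 0, 0, 2.5, 0.2, -0.86, -1, 0, 0, 0, 2.5, 0, -0.86, -1, 0, 0, 0, 2, 0, -0.7, -1, 0, 0, 0, 1, 0, -0.35, -1, 0, 0, 0, 0, 0, 0, -1]
}}

```text
clock: 22.55
ee_pos: [453.3, 130.3, 103.8]
tcp_rot: [0.004, 1.248, -0.159]
wrist_force: [0.3, -0.1, -2.4]
gripper_width: 0.138
```

```bash
cat > se.py <<'E'
# eye target: x y z, heading .15, tilt; prints moves so that the arm is level & square
import sys
from plant import *
from h import *
a=[float(x) for x in sys.argv[1:]]
yaw=-.15 if len(a)<4 else a[3]
o=get_obs();e,A=armstate(o);p,R=pose(o)
At=Rn.from_euler("z",yaw).as_matrix();Rt=At@AX_T.T
np.set_printoptions(precision=1,suppress=True)
print("TCP",p,"eye",e,"lean",A[:2,2].round(3),"yaw",np.arctan2(A[1,0],A[0,0]).round(3),"F(holder axes)",(At.T@o["wrist_force"]).round(2),"w",o["gripper_width"].round(3),"t",round(o["clock"],2))
d=np.array(a[:3])-e;print("d in holder axes",At.T@d)
print("turn",Rn.from_matrix(R.T@Rt).as_rotvec().round(3),"shift cm",(R.T@(np.array(a[:3])-Rt@EYE_T-p)/10).round(2))
E
python3 se.py 576 124.5 151; python3 snap.py 11 wrist side scene
```

```text
[453.3 130.3 103.8] [ 0.0044  1.2482 -0.1587]Traceback (most recent call last):
  File "se.py", line 10, in <module>
    print("TCP",p,"eye",e,"lean",A[:2,2].round(3),"yaw",np.arctan2(A[1,0],A[0,0]).round(3),"F(holder axes)",(At.T@o["wrist_force"]).round(2),"w",o["gripper_width"].round(3),"t",round(o["clock"],2))
                                                                                                                                                 ^^^^^^^^^^^^^^^^^^^^^^^^
AttributeError: 'float' object has no attribute 'round'
```

```bash
sed -i 's/o\["gripper_width"\].round(3)/round(o["gripper_width"],3)/' se.py; python3 se.py 576 124.5 151
```

```text
TCP [454.7 130.8 105.6] eye [542.5 116.3 162.9] lean [ 0. -0.] yaw -0.165 F(holder axes) [ 0.2  0.1 -2.2] w 0.136 t 22.7
d in holder axes [ 31.9  13.1 -11.9]
turn [-0. -0.  0.] shift cm [2.2 1.2 2.6]
```

View pics/wrist11.png

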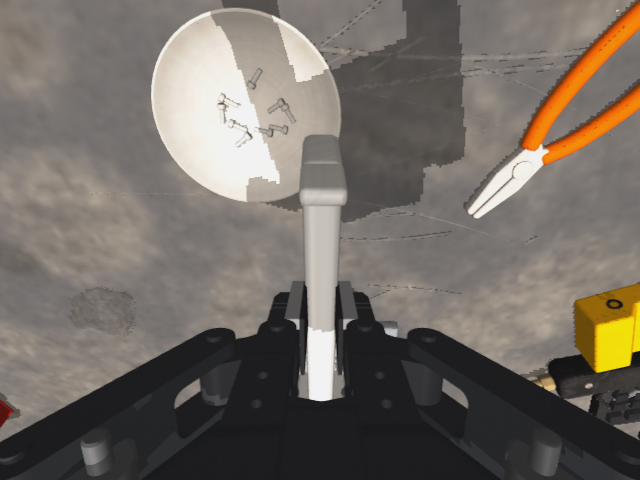

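```bash
sed -i 's/precision=1/precision=3/' se.py; python3 se.py 574 122.5 151; cat > cr.py <<'E'
import sys,cv2
f,x0,y0,x1,y1,s,out=sys.argv[1:];x0,y0,x1,y1,s=map(int,(x0,y0,x1,y1,s))
cv2.imwrite(f"pics/{out}.png",cv2.resize(cv2.imread(f"pics/{f}.png")[y0:y1,x0:x1],None,fx=s,fy=s,interpolation=cv2.INTER_CUBIC))
E
python3 cr.py side11 240 160 400 280 5 c11a; python3 cr.py scene11 220 160 350 260 6 c11b
```

```text
TCP [454.662 130.801 105.562] eye [542.528 116.28  162.924] lean [ 0.004 -0.002] yaw -0.165 F(holder axes) [ 0.17  0.05 -2.18] w 0.136 t 22.7
d in holder axes [ 30.189  10.853 -11.924]
turn [-0.014 -0.005  0.003] shift cm [2.14 0.98 2.48]
```

View pics/c11a.png

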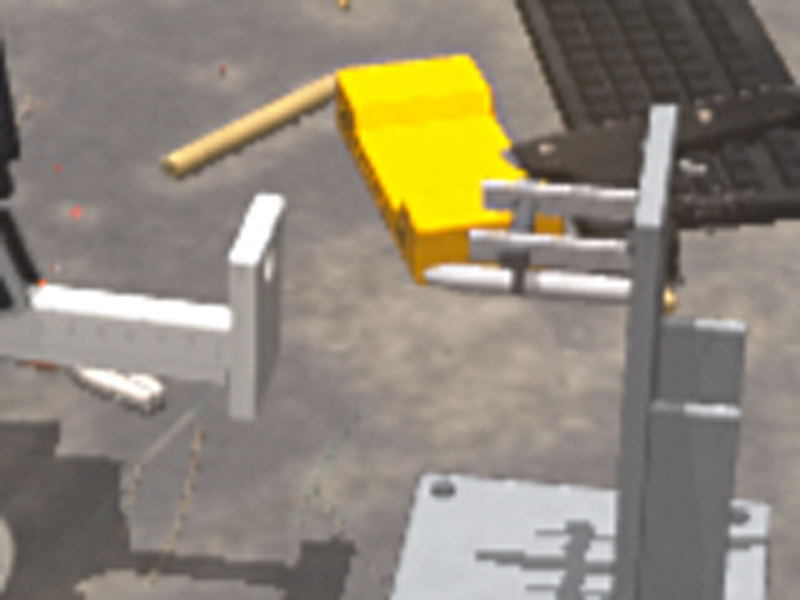

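View pics/c11b.png

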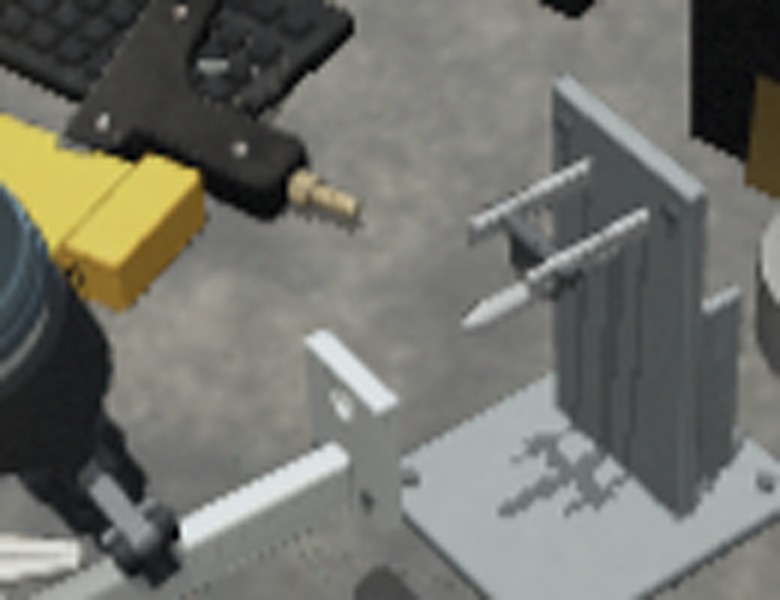

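```bash
cat > rel.py <<'E'
from h import *
np.set_printoptions(precision=1,suppress=True)
def rel(o,sc,sd,tip_s,tip_d):
    """sc: 5 obs px scene [top: -5,+25 | +5,+25 | +5,-25 | -5,-25 | hole front], sd: 7 side"""
    e,A=armstate(o);P=lambda x,y,z:e+A@np.array([x,y,z])
    pr=proj("scene",[P(-5,25,14),P(5,25,14),P(5,-25,14),P(-5,-25,14),P(-5,0,0)]);pd=proj("side",[P(-5,25,14),P(5,25,14),P(-5,-25,14),P(5,-25,14),P(5,-25,-56),P(-5,-25,-56),P(5,0,0)])
    ds=np.array(sc)-pr;dd=np.array(sd)-pd
    print("scene diff",ds.mean(0),ds.std(0),"side",dd.mean(0),dd.std(0))
    t,r=tri(np.array(tip_s)-ds.mean(0),np.array(tip_d)-dd.mean(0))
    H=Rn.from_euler("z",-.15).as_matrix()
    print("eye",e,"tip",t,r,"tip-eye in holder axes",H.T@(t-e))
    print("tip with z fixed 150", [H.T@(onz("scene",np.array(tip_s)-ds.mean(0),150)-e),H.T@(onz("side",np.array(tip_d)-dd.mean(0),150)-e)])
E
python3 - <<'E'
from rel import *
s=lambda x,y:np.array((x/6+220-.4,y/6+160-.4)); d=lambda x,y:np.array((x/5+240-.4,y/5+160-.4))
rel({"ee_pos":[454.2,130.6,104.9],"tcp_rot":[.0044,1.2482,-.159]},[s(305,340),s(322,330),s(397,400),s(383,412),s(342,403)],[d(263,196),d(285,200),d(230,262),d(254,264),d(256,417),d(230,412),d(268,265)],s(464,325),d(425,272))
E
```

```text
scene diff [-0.4  1.1] [0.5 0.2] side [-0.3  3. ] [0.6 0.7]
eye [542.3 116.  161.9] tip [605.4 116.8 155.6] [np.float64(0.8220558941488221), np.float64(0.8220558941486259)] tip-eye in holder axes [62.3 10.2 -6.3]
tip with z fixed 150 [array([ 64.8,  14. , -11.9]), array([ 61.3,  20.8, -11.9])]
```

```bash
python3 - <<'E'
from h import *
H=Rn.from_euler("z",-.15).as_matrix();e=np.array([542.3,116,161.9]);print(e+H@[42,11,-9.])
E
python3 se.py 585.5 120.6 152.9
```

```text
[585.47220473 120.60008029 152.9       ]
TCP [454.662 130.801 105.562] eye [542.528 116.28  162.924] lean [ 0.004 -0.002] yaw -0.165 F(holder axes) [ 0.17  0.05 -2.18] w 0.136 t 22.7
d in holder axes [ 41.844  10.693 -10.024]
turn [-0.014 -0.005  0.003] shift cm [2.34 0.98 3.64]
```

Call:
{"api": "drive_tool", "payload": {
  "targets": [-0.014, -0.005, 0.003, 0.3, 0.2, 0.5, -1, 0, 0, 0, 0.6, 0.25, 0.9, -1, 0, 0, 0, 0.6, 0.25, 0.9, -1, 0, 0, 0, 0.5, 0.2, 0.8, -1, 0, 0, 0, 0.2, 0, 0.3, -1, 0, 0, 0, 0, 0, 0, -1, 0, 0, 0, 0, 0, 0, -1]
}}

```text
clock: 23.58
ee_pos: [500.0, 134.4, 97.1]
tcp_rot: [0.005, 1.235, -0.142]
wrist_force: [0.2, -0.1, -1.8]
gripper_width: 0.139
```

```bash
python3 se.py 585.5 120.6 152.9; python3 snap.py 12 side scene; python3 snap.py 12w wrist; python3 cr.py side12 260 170 390 270 6 c12a; python3 cr.py scene12 250 165 350 265 6 c12b
```

```text
TCP [499.962 134.398  97.121] eye [587.512 121.364 155.316] lean [-0.005 -0.   ] yaw -0.149 F(holder axes) [ 0.22 -0.04 -1.78] w 0.139 t 23.57
d in holder axes [-1.876 -1.056 -2.416]
turn [ 0.     0.005 -0.001] shift cm [ 0.12 -0.1  -0.27]
[500.  134.4  97.1] [ 0.0049  1.2353 -0.1421]
[499.9 134.4  97.2] [ 0.0051  1.2351 -0.1418]
```

View pics/c12a.png

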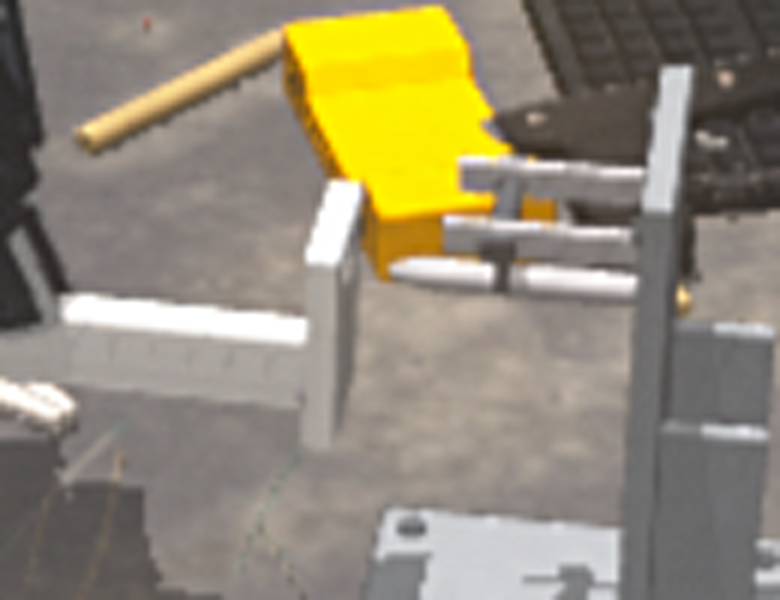

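View pics/c12b.png

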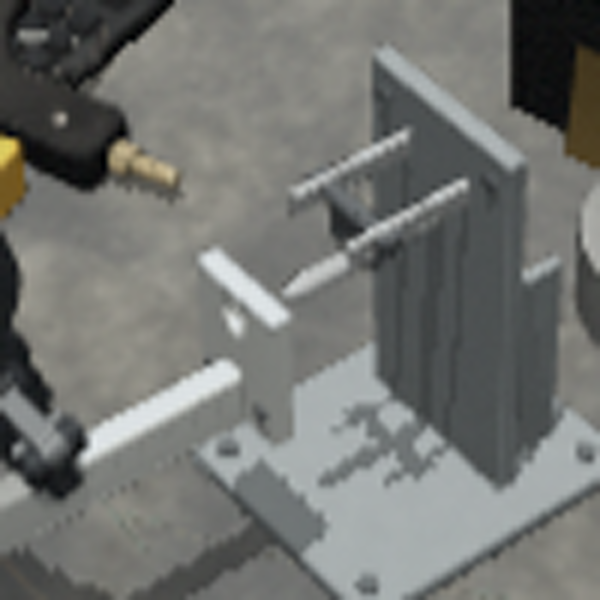

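```bash
python3 - <<'E'
from rel import *
s=lambda x,y:np.array((x/6+250-.4,y/6+165-.4)); d=lambda x,y:np.array((x/6+260-.4,y/6+170-.4))
o={"ee_pos":[500,134.4,97.15],"tcp_rot":[.005,1.2352,-.142]}
rel(o,[s(199,257),s(214,247),s(293,315),s(277,327),s(236,320)],[d(332,183),d(362,186),d(307,260),d(335,263),d(330,447),d(303,442),d(347,263)],s(285,293),d(389,267))
e,A=armstate(o);H=Rn.from_euler("z",-.15).as_matrix()
# expected image of peg axis if tip is at offset (20,dy,dz) from eye
for dy,dz in [(0,0),(3,0),(0,3)]:
    t=e+H@[19.,dy,dz];print(dy,dz,proj("scene",[t,t+H@[10,0,0]])-proj("scene",[e-5*A[:,0]]),proj("side",[t])-proj("side",[e+5*A[:,0]]))
E
```

```text
scene diff [-0.1  1.2] [0.4 0.3] side [-0.3  2.5] [0.6 0.5]
eye [587.5 121.4 155.4] tip [605.7 117.6 154.9] [np.float64(0.19820094516647993), np.float64(0.19820094516624023)] tip-eye in holder axes [18.5 -1.  -0.5]
tip with z fixed 150 [array([21.6,  3.2, -5.4]), array([17.4,  6.6, -5.4])]
0 0 [[ 7.9 -4.4]
 [11.2 -6.2]] [[7.3 0.6]]
3 0 [[ 7.2 -5.1]
 [10.5 -6.9]] [[ 7.5 -0.2]]
0 3 [[ 7.9 -5.3]
 [11.2 -7.1]] [[ 7.3 -0.8]]
```

View pics/wrist12w.png

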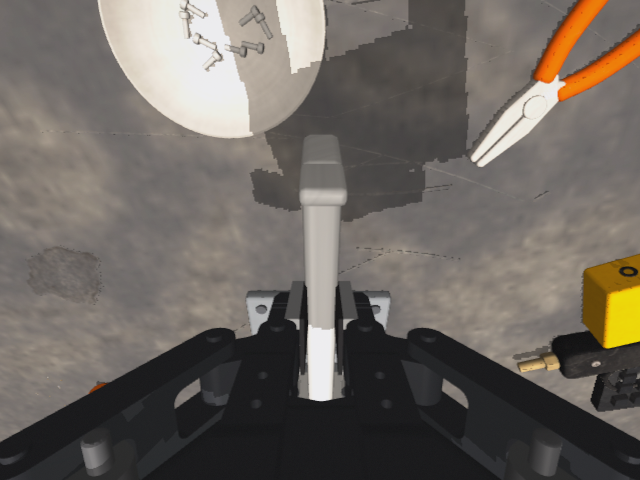

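```bash
python3 cr.py wrist12w 235 275 405 335 4 c12w; python3 - <<'E'
from h import *
o={"ee_pos":[499.9,134.4,97.2],"tcp_rot":[.0051,1.2351,-.1418]}
e,A=armstate(o);H=Rn.from_euler("z",-.15).as_matrix()
for uv in [((247,292),(391,292)),((262,308),(375.5,308))]:
    a,b=[won(o,u,12) for u in uv];print(a.round(1),b.round(1),np.linalg.norm(a-b).round(1),"mid-eye holder axes",(H.T@((a+b)/2-e)).round(1),"yaw",-np.arctan2(b[0]-a[0],b[1]-a[1]))
E
```

```text
[578.8  57.8  12. ] [597.4 181.2  12. ] 124.8 mid-eye holder axes [   0.9   -1.7 -143.4] yaw -0.14895259093756386
[599.9  65.9  12. ] [615.  166.8  12. ] 102.1 mid-eye holder axes [  20.5   -2.  -143.4] yaw -0.14915793100489888
```

View pics/c12w.png

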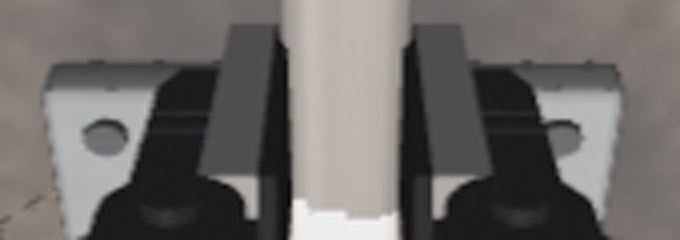

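```bash
python3 - <<'E'
from h import *
np.set_printoptions(precision=1,suppress=True)
def chk(o,obs):
    e,A=armstate(o);P=lambda x,y,z:e+A@np.array([x,y,z])
    p=proj("side",[P(-5,-7,-56),P(-165,-7,-56)]);print("pred",p.ravel(),"slope",(p[0,1]-p[1,1])/(p[0,0]-p[1,0]))
    ob=np.array(obs);print("obs",ob.ravel(),"slope",(ob[0,1]-ob[1,1])/(ob[0,0]-ob[1,0]))
d=lambda x,y:np.array((x/6+190-.4,y/6+110-.4))
chk({"ee_pos":[451.8,129.4,254.6],"tcp_rot":[.0091,1.2457,-.1398]},[d(556,340),d(60,291)])
E
python3 cr.py side12 190 200 330 270 5 c12s
```

```text
pred [284.9 165.2 198.6 158.6] slope 0.07549980901496088
obs [282.3 166.3 199.6 158.1] slope 0.09879032258064499
```

View pics/c12s.png

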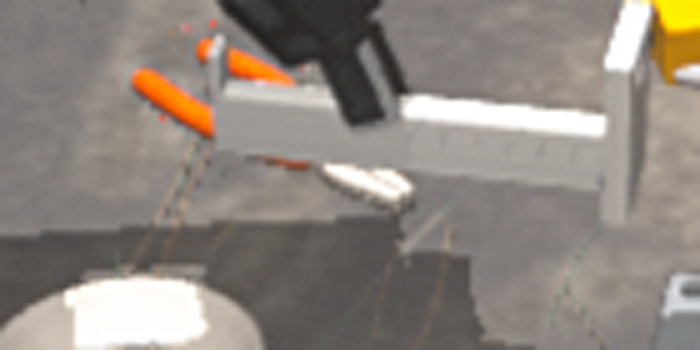

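```bash
sed -i 's/"SLIP","0"/"SLIP","0.03"/' h.py; python3 - <<'E'
from rel import *
s=lambda x,y:np.array((x/6+250-.4,y/6+165-.4)); d=lambda x,y:np.array((x/6+260-.4,y/6+170-.4))
o={"ee_pos":[500,134.4,97.15],"tcp_rot":[.005,1.2352,-.142]}
rel(o,[s(199,257),s(214,247),s(293,315),s(277,327),s(236,320)],[d(332,183),d(362,186),d(307,260),d(335,263),d(330,447),d(303,442),d(347,263)],s(285,293),d(389,267))
E
python3 se.py 588.5 119.5 151
```

```text
scene diff [-0.7  0.6] [0.4 0.2] side [-0.8  1.2] [0.3 0.4]
eye [588.7 121.2 152.5] tip [606.7 116.8 152.5] [np.float64(0.33606535086714373), np.float64(0.3360653508672204)] tip-eye in holder axes [18.5 -1.6  0.1]
tip with z fixed 150 [array([20.3,  0.8, -2.5]), array([17.8,  2. , -2.5])]
TCP [499.998 134.441  97.32 ] eye [588.678 121.246 152.693] lean [ 0.024 -0.005] yaw -0.149 F(holder axes) [-0.07  0.36 -2.5 ] w 0.132 t 23.73
d in holder axes [ 0.085 -1.753 -1.693]
turn [ 0.001 -0.025 -0.001] shift cm [ 0.42 -0.17  0.01]
```

Call:
{"api": "drive_tool", "payload": {
  "targets": [0, -0.025, 0, 0.4, -0.17, 0, -1, 0, 0, 0, 0, 0, 0, -1, 0, 0, 0, 0, 0, 0, -1]
}}

```text
clock: 24.1
ee_pos: [501.0, 132.7, 94.1]
tcp_rot: [0.006, 1.209, -0.141]
wrist_force: [-0.8, 0.4, -2.8]
gripper_width: 0.14
```

```bash
python3 se.py 588.5 119.6 151
```

```text
TCP [501.017 132.666  94.12 ] eye [588.239 119.682 151.81 ] lean [-0.001 -0.001] yaw -0.149 F(holder axes) [-0.82  0.33 -2.83] w 0.14 t 24.1
d in holder axes [ 0.27  -0.042 -0.81 ]
turn [ 0.001  0.001 -0.002] shift cm [ 0.07 -0.   -0.01]
```

Call:
{"api": "drive_tool", "payload": {
  "targets": [0, 0, 0, 0.14, 0, 0.28, -1, 0, 0, 0, 0.14, 0, 0.38, -1, 0, 0, 0, 0.14, 0, 0.38, -1, 0, 0, 0, 0.14, 0, 0.38, -1, 0, 0, 0, 0.07, 0, 0.19, -1, 0, 0, 0, 0, 0, 0, -1]
}}

```text
clock: 24.85
ee_pos: [520.3, 130.0, 94.5]
tcp_rot: [0.007, 1.208, -0.141]
wrist_force: [0.5, 0.4, -2.9]
gripper_width: 0.137
```

```bash
python3 se.py 606.7 117 151;python3 snap.py 13 side scene; python3 cr.py side13 260 170 390 270 6 c13a; python3 cr.py scene13 250 165 350 265 6 c13b
```

```text
TCP [520.348 129.962  94.468] eye [607.526 116.942 152.218] lean [-0.002 -0.001] yaw -0.149 F(holder axes) [ 0.45  0.52 -2.89] w 0.137 t 24.85
d in holder axes [-0.825 -0.066 -1.218]
turn [ 0.     0.002 -0.002] shift cm [ 0.06 -0.01 -0.12]
[520.3 130.   94.5] [ 0.0066  1.2081 -0.1405]
```

View pics/c13a.png

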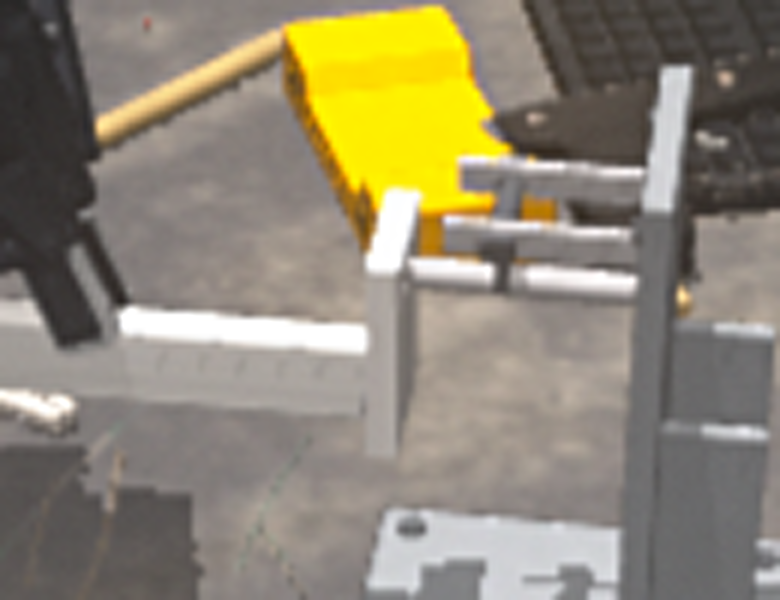

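View pics/c13b.png

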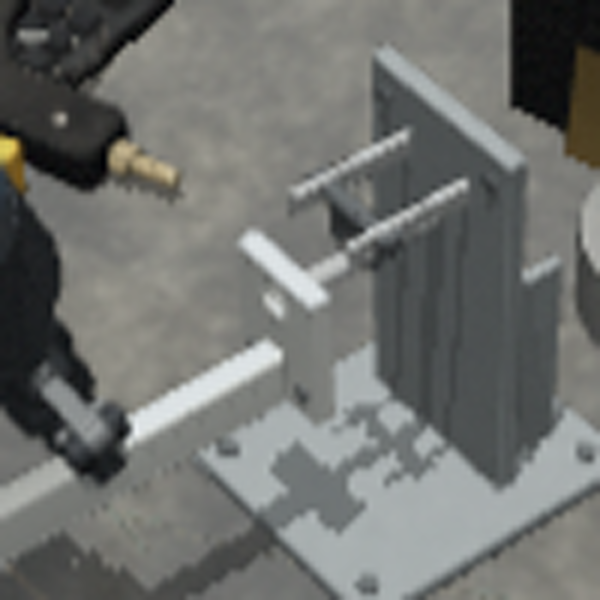

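Call:
{"api": "drive_tool", "payload": {
  "targets": [0, 0, 0, 0.2, 0, 0.25, -1, 0, 0, 0, 0.11, 0, 0.28, -1, 0, 0, 0, 0.11, 0, 0.28, -1, 0, 0, 0, 0.1, 0, 0.28, -1, 0, 0, 0, 0, 0, 0, -1]
}}

```text
clock: 25.58
ee_pos: [532.8, 128.2, 93.4]
tcp_rot: [0.006, 1.208, -0.14]
wrist_force: [-0.5, 0.5, -2.8]
gripper_width: 0.137
```

```bash
python3 se.py 618.6 115.2 151
```

```text
TCP [532.761 128.187  93.383] eye [619.947 115.194 151.126] lean [-0.002 -0.001] yaw -0.149 F(holder axes) [-0.57  0.43 -2.84] w 0.137 t 25.57
d in holder axes [-1.333 -0.196 -0.126]
turn [ 0.001  0.002 -0.002] shift cm [-0.05 -0.02 -0.13]
```

Call:
{"api": "drive_tool", "payload": {
  "targets": [0, 0, 0, 0.1, 0, 0.28, -1, 0, 0, 0, 0.1, 0, 0.28, -1, 0, 0, 0, 0.1, 0, 0.28, -1, 0, 0, 0, 0.1, 0, 0.28, -1, 0, 0, 0, 0, 0, 0, -1]
}}

```text
clock: 26.2
ee_pos: [545.4, 126.3, 93.6]
tcp_rot: [0.006, 1.208, -0.14]
wrist_force: [-0.5, -1.0, -2.0]
gripper_width: 0.14
```

```bash
python3 se.py 631 113.4 151
```

```text
TCP [545.383 126.311  93.598] eye [632.575 113.322 151.334] lean [-0.002 -0.001] yaw -0.149 F(holder axes) [-0.39 -1.1  -2.04] w 0.14 t 26.2
d in holder axes [-1.569 -0.158 -0.334]
turn [ 0.001  0.002 -0.002] shift cm [-0.04 -0.01 -0.16]
```

Call:
{"api": "drive_tool", "payload": {
  "targets": [0, 0, 0, 0.1, 0, 0.28, -1, 0, 0, 0, 0.1, 0, 0.28, -1, 0, 0, 0, 0.1, 0, 0.28, -1, 0, 0, 0, 0.1, 0, 0.28, -1, 0, 0, 0, 0, 0, 0, -1]
}}

```text
clock: 26.82
ee_pos: [557.7, 124.4, 93.7]
tcp_rot: [0.006, 1.209, -0.141]
wrist_force: [-0.0, -0.0, -3.1]
gripper_width: 0.141
```

```bash
python3 se.py 643 111.6 151; python3 snap.py 14 side scene; python3 cr.py side14 260 170 390 270 6 c14a; python3 cr.py scene14 250 165 350 265 6 c14b
```

```text
TCP [557.716 124.438  93.655] eye [644.939 111.444 151.344] lean [-0.001 -0.001] yaw -0.149 F(holder axes) [-0.01 -0.03 -3.05] w 0.141 t 26.82
d in holder axes [-1.94  -0.136 -0.344]
turn [ 0.001  0.001 -0.002] shift cm [-0.05 -0.01 -0.2 ]
[557.7 124.4  93.7] [ 0.0061  1.2088 -0.1408]
```

View pics/c14a.png

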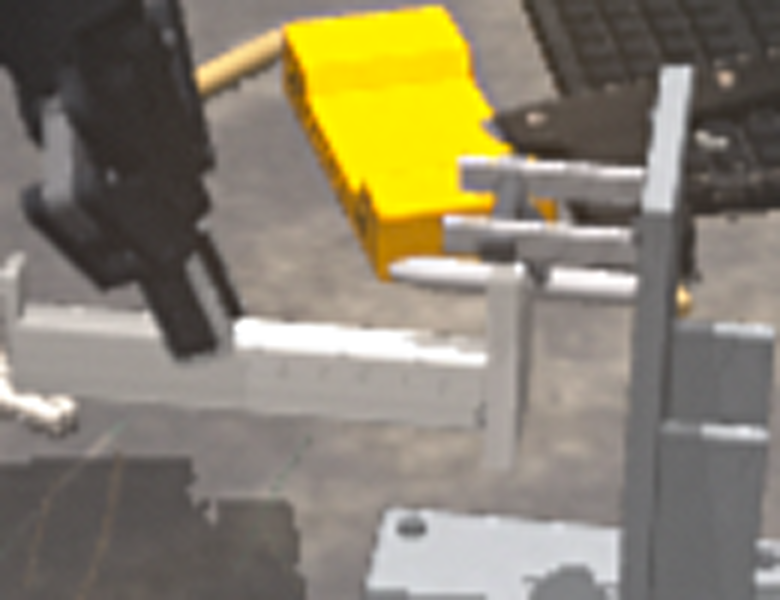

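View pics/c14b.png

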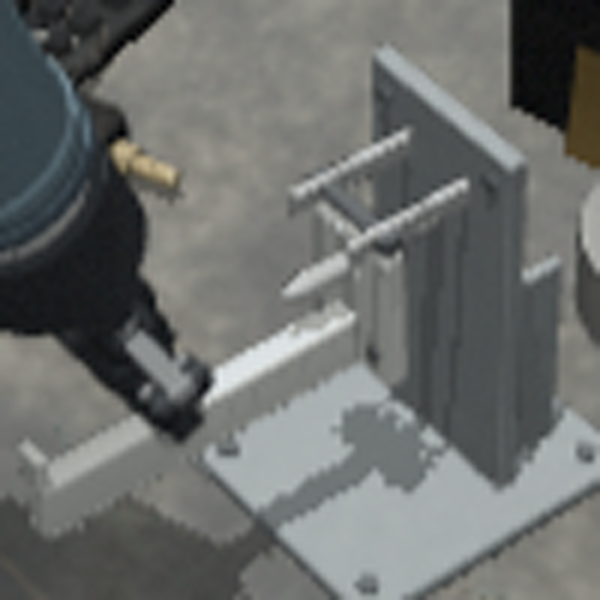

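Call:
{"api": "drive_tool", "payload": {
  "targets": [0, 0, 0, 0.1, 0, 0.28, -1, 0, 0, 0, 0.1, 0, 0.28, -1, 0, 0, 0, 0.1, 0, 0.28, -1, 0, 0, 0, 0.1, 0, 0.28, -1, 0, 0, 0, 0.1, 0, 0.28, -1, 0, 0, 0, 0, 0, 0, -1]
}}

```text
clock: 27.68
ee_pos: [573.2, 122.1, 93.8]
tcp_rot: [0.006, 1.209, -0.141]
wrist_force: [-1.1, -0.0, -2.7]
gripper_width: 0.144
```

```bash
python3 se.py 659 109.2 151; python3 snap.py 15 side scene; python3 cr.py side15 260 170 390 270 6 c15a; python3 cr.py scene15 250 165 350 265 6 c15b
```

```text
TCP [573.176 122.147  93.82 ] eye [660.417 109.163 151.482] lean [-0.001 -0.001] yaw -0.149 F(holder axes) [-1.09 -0.17 -2.72] w 0.144 t 27.68
d in holder axes [-1.407 -0.175 -0.482]
turn [ 0.001  0.001 -0.002] shift cm [-0.01 -0.01 -0.15]
[573.2 122.1  93.8] [ 0.0059  1.2091 -0.1409]
```

View pics/c15a.png

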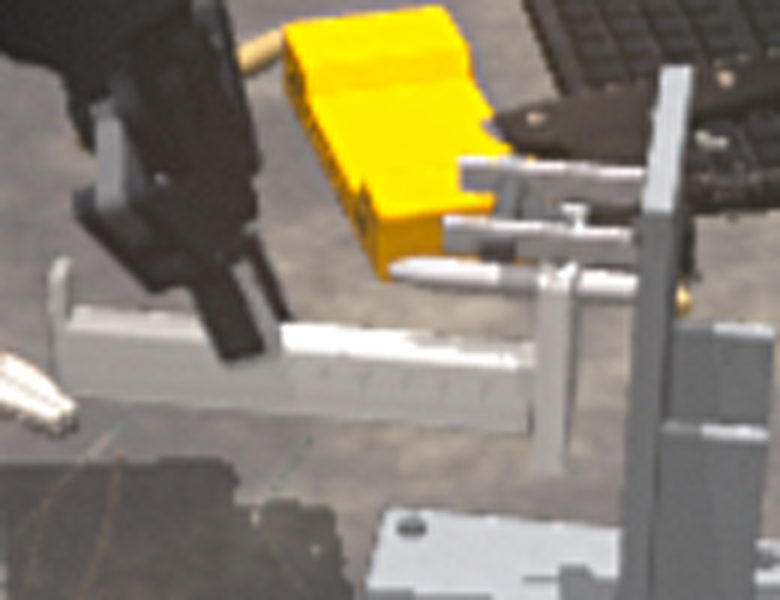

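View pics/c15b.png

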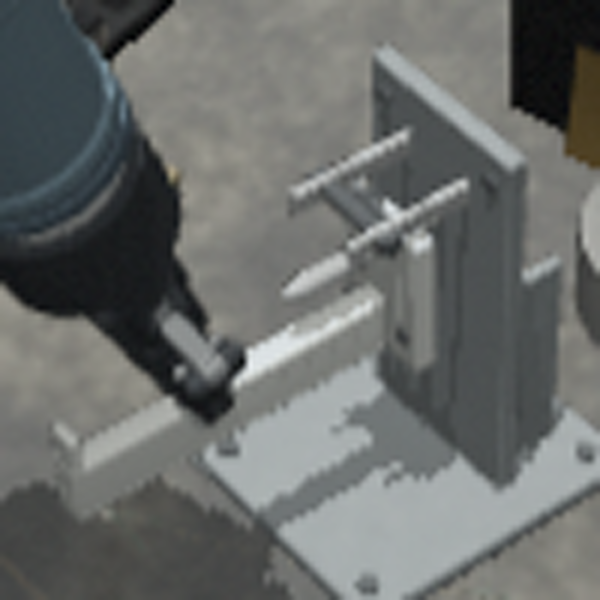

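The keeper now lies on top of the plate, so it is lifted. I'll keep pushing in gently.

Call:
{"api": "drive_tool", "payload": {
  "targets": [0, 0, 0, 0.09, 0, 0.28, -1, 0, 0, 0, 0.09, 0, 0.28, -1, 0, 0, 0, 0.08, 0, 0.24, -1, 0, 0, 0, 0.06, 0, 0.18, -1, 0, 0, 0, 0, 0, 0, -1]
}}

```text
clock: 28.4
ee_pos: [583.8, 120.6, 94.3]
tcp_rot: [0.006, 1.209, -0.141]
wrist_force: [0.5, 0.0, -2.9]
gripper_width: 0.14
```

```bash
python3 se.py 670 107.5 151; python3 snap.py 16 side scene; python3 cr.py side16 260 170 390 270 6 c16a; python3 cr.py scene16 250 165 350 265 6 c16b
```

```text
TCP [583.803 120.605  94.336] eye [671.048 107.635 151.994] lean [-0.001 -0.001] yaw -0.149 F(holder axes) [ 0.48  0.1  -2.92] w 0.14 t 28.4
d in holder axes [-1.016 -0.29  -0.994]
turn [ 0.001  0.001 -0.002] shift cm [ 0.05 -0.02 -0.13]
[583.8 120.6  94.3] [ 0.0058  1.2092 -0.1408]
```

View pics/c16a.png

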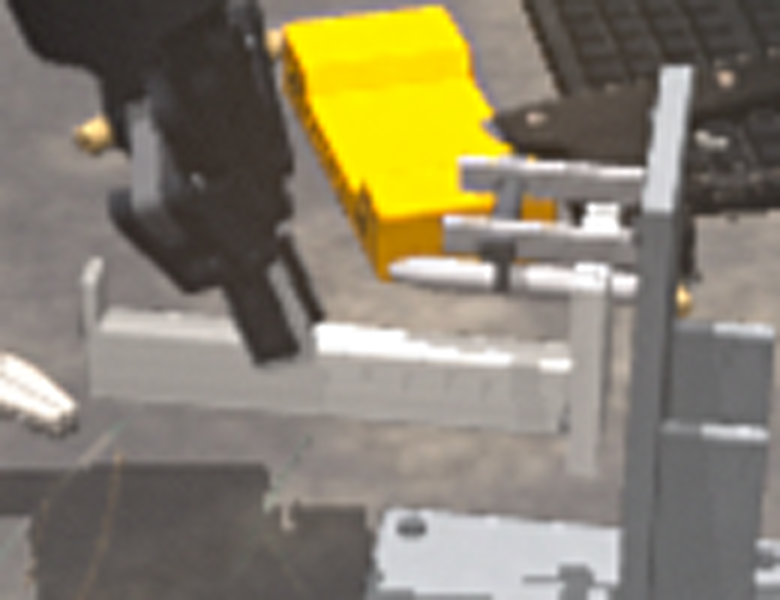

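View pics/c16b.png

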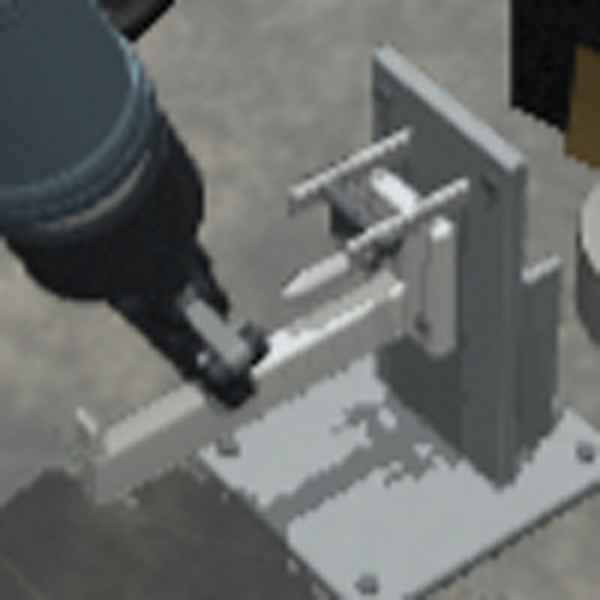

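The keeper has fallen shut again in front of the plate: it hangs vertical at side crop (497,265), with the plate inboard at (590,280). Now I pull back gently to find it.

Call:
{"api": "drive_tool", "payload": {
  "targets": [0, 0, 0, -0.05, 0, -0.33, -1, 0, 0, 0, -0.07, 0, -0.33, -1, 0, 0, 0, -0.1, 0, -0.28, -1, 0, 0, 0, 0, 0, 0, -1]
}}

```text
clock: 29.0
ee_pos: [572.8, 122.2, 92.7]
tcp_rot: [0.005, 1.21, -0.141]
wrist_force: [-0.3, 0.7, -3.1]
gripper_width: 0.134
```

```bash
python3 se.py 655 109.7 151
```

```text
TCP [572.764 122.242  92.728] eye [660.066 109.296 150.307] lean [-0.    -0.001] yaw -0.148 F(holder axes) [-0.39  0.63 -3.15] w 0.134 t 29.0
d in holder axes [-5.07  -0.358  0.693]
turn [ 0.001  0.    -0.002] shift cm [-0.24 -0.03 -0.45]
```

Call:
{"api": "drive_tool", "payload": {
  "targets": [0, 0, 0, -0.05, 0, -0.15, -1, 0, 0, 0, -0.05, 0, -0.15, -1, 0, 0, 0, -0.05, 0, -0.15, -1]
}}

```text
clock: 29.38
ee_pos: [568.1, 123.0, 92.7]
tcp_rot: [0.006, 1.21, -0.141]
wrist_force: [0.6, -0.3, -2.0]
gripper_width: 0.137
```

Call:
{"api": "drive_tool", "payload": {
  "targets": [0, 0, 0, -0.05, 0, -0.15, -1, 0, 0, 0, -0.05, 0, -0.15, -1]
}}

```text
clock: 29.62
ee_pos: [564.7, 123.5, 92.6]
tcp_rot: [0.006, 1.21, -0.141]
wrist_force: [-0.3, -0.3, -3.4]
gripper_width: 0.136
```

Call:
{"api": "drive_tool", "payload": {
  "targets": [0, 0, 0, -0.05, 0, -0.15, -1, 0, 0, 0, -0.05, 0, -0.15, -1]
}}

```text
clock: 29.88
ee_pos: [562.3, 123.9, 93.0]
tcp_rot: [0.006, 1.208, -0.14]
wrist_force: [3.6, -0.7, -1.8]
gripper_width: 0.135
```

Contact at 3.6 N. I'll hold that pull.

Call:
{"api": "drive_tool", "payload": {
  "targets": [0, 0, 0, -0.05, 0, -0.15, -1, 0, 0, 0, -0.05, 0, -0.15, -1]
}}

```text
clock: 30.12
ee_pos: [561.9, 124.2, 94.6]
tcp_rot: [0.009, 1.202, -0.138]
wrist_force: [5.6, -1.5, -3.5]
gripper_width: 0.141
```

```bash
python3 se.py 655 109.7 151
```

```text
TCP [561.868 124.173  94.6  ] eye [648.699 111.225 152.885] lean [-0.008 -0.001] yaw -0.148 F(holder axes) [ 5.75 -0.64 -3.46] w 0.141 t 30.12
d in holder axes [ 6.458 -0.566 -1.885]
turn [ 0.001  0.008 -0.003] shift cm [ 0.33 -0.06  0.52]
```

Call:
{"api": "drive_tool", "payload": {
  "targets": [0, 0.004, 0, 0, 0, -0.11, -1, 0, 0.004, 0, 0, 0, -0.11, -1]
}}

```text
clock: 30.38
ee_pos: [561.6, 124.2, 94.9]
tcp_rot: [0.01, 1.207, -0.137]
wrist_force: [4.7, -1.8, -2.8]
gripper_width: 0.135
```

```bash
python3 se.py 655 109.7 151
```

```text
TCP [561.632 124.233  94.874] eye [648.719 111.201 152.757] lean [-0.004 -0.002] yaw -0.149 F(holder axes) [ 4.95 -1.1  -2.81] w 0.135 t 30.38
d in holder axes [ 6.435 -0.546 -1.757]
turn [ 0.     0.003 -0.003] shift cm [ 0.36 -0.06  0.53]
```

Steady at about 5 N. I'll hold it for the rest of the second.

Call:
{"api": "drive_tool", "payload": {
  "targets": [0, 0.003, 0, 0, 0, -0.1, -1, 0, 0.003, 0, 0, 0, -0.1, -1, 0, 0.003, 0, 0.01, 0, -0.1, -1, 0, 0.003, 0, 0.01, 0, -0.1, -1]
}}

```text
clock: 30.88
ee_pos: [561.4, 124.3, 95.0]
tcp_rot: [0.013, 1.213, -0.134]
wrist_force: [4.6, -1.6, -2.2]
gripper_width: 0.141
```

```bash
python3 se.py 655 109.7 151; python3 snap.py 17 side scene; python3 cr.py side17 260 170 390 270 6 c17a
```

```text
TCP [561.386 124.341  95.018] eye [648.805 111.183 152.371] lean [ 0.002 -0.004] yaw -0.149 F(holder axes) [ 4.77 -0.94 -2.16] w 0.141 t 30.88
d in holder axes [ 6.347 -0.54  -1.371]
turn [-0.    -0.003 -0.004] shift cm [ 0.38 -0.07  0.55]
[561.4 124.3  95. ] [ 0.0131  1.2126 -0.1341]
```

View pics/c17a.png

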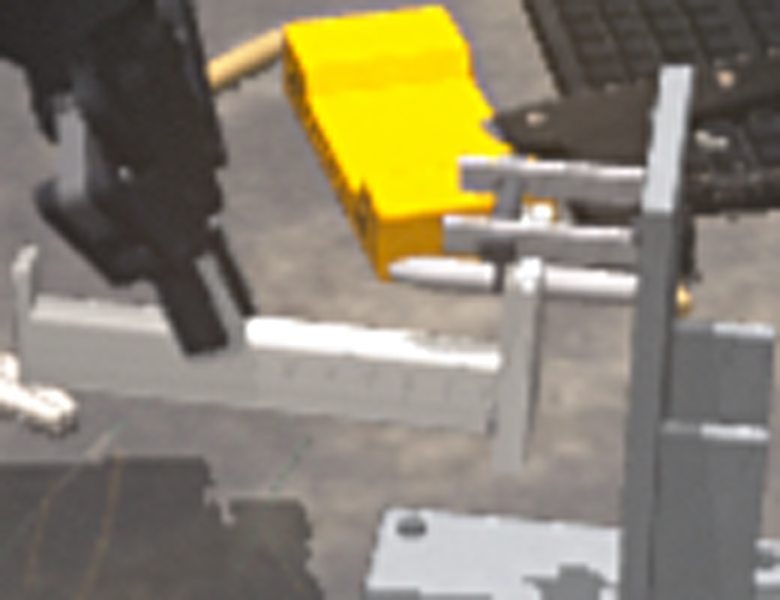

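The proof pull held for about a second at roughly 5 N with the keeper upright. Now I push the arm home.

Call:
{"api": "drive_tool", "payload": {
  "targets": [0, -0.003, -0.004, 0.15, 0, 0.25, -1, 0, 0, 0, 0.13, 0, 0.28, -1, 0, 0, 0, 0.13, 0, 0.28, -1, 0, 0, 0, 0.1, 0, 0.28, -1, 0, 0, 0, 0.1, 0, 0.28, -1, 0, 0, 0, 0.1, 0, 0.28, -1, 0, 0, 0, 0, 0, 0, -1]
}}

```text
clock: 31.85
ee_pos: [577.4, 121.8, 92.2]
tcp_rot: [-0.001, 1.215, -0.149]
wrist_force: [-0.0, -0.1, -3.9]
gripper_width: 0.139
```

```bash
python3 se.py 681 105.8 149
```

```text
TCP [577.401 121.76   92.235] eye [664.995 108.707 149.345] lean [0.005 0.   ] yaw -0.151 F(holder axes) [-0.02 -0.13 -3.9 ] w 0.139 t 31.85
d in holder axes [16.26  -0.483 -0.345]
turn [-0.    -0.005  0.001] shift cm [ 0.65 -0.05  1.52]
```

Call:
{"api": "drive_tool", "payload": {
  "targets": [0, -0.005, 0, 0.1, 0, 0.28, -1, 0, 0, 0, 0.1, 0, 0.28, -1, 0, 0, 0, 0.1, -0.02, 0.28, -1, 0, 0, 0, 0.07, 0, 0.19, -1, 0, 0, 0, 0, 0, 0, -1]
}}

```text
clock: 32.48
ee_pos: [588.9, 119.8, 92.3]
tcp_rot: [-0.001, 1.21, -0.149]
wrist_force: [-0.6, 0.1, -2.8]
gripper_width: 0.139
```

Call:
{"api": "drive_tool", "payload": {
  "targets": [0, 0, 0, 0.04, 0, 0.12, -1, 0, 0, 0, 0.04, 0, 0.12, -1]
}}

```text
clock: 32.72
ee_pos: [591.3, 119.4, 92.3]
tcp_rot: [-0.001, 1.211, -0.149]
wrist_force: [-0.3, 0.2, -1.9]
gripper_width: 0.136
```

```bash
python3 se.py 681 105.8 149
```

```text
TCP [591.251 119.44   92.321] eye [678.575 106.445 149.855] lean [0.001 0.001] yaw -0.15 F(holder axes) [-0.37  0.16 -1.87] w 0.136 t 32.73
d in holder axes [ 2.494 -0.275 -0.855]
turn [-0.    -0.     0.001] shift cm [ 0.17 -0.03  0.2 ]
```

Call:
{"api": "drive_tool", "payload": {
  "targets": [0, 0, 0, 0.04, 0, 0.12, -1, 0, 0, 0, 0.04, 0, 0.12, -1]
}}

```text
clock: 32.98
ee_pos: [593.2, 119.1, 92.1]
tcp_rot: [-0.002, 1.212, -0.15]
wrist_force: [-3.7, 0.3, -2.2]
gripper_width: 0.14
```

Call:
{"api": "drive_tool", "payload": {
  "targets": [0, 0, 0, 0.04, 0, 0.12, -1, 0, 0, 0, 0.04, 0, 0.12, -1]
}}

```text
clock: 33.22
ee_pos: [592.8, 118.9, 90.8]
tcp_rot: [-0.005, 1.218, -0.152]
wrist_force: [-6.3, 0.3, -0.0]
gripper_width: 0.14
```

```bash
python3 se.py 681 105.8 149; python3 snap.py 18 side scene; python3 cr.py side18 260 170 390 270 6 c18a
```

```text
TCP [592.821 118.914  90.82 ] eye [680.559 105.928 147.723] lean [0.008 0.001] yaw -0.15 F(holder axes) [-6.23 -0.61 -0.01] w 0.14 t 33.23
d in holder axes [ 0.455 -0.061  1.277]
turn [ 0.    -0.008  0.002] shift cm [-0.03  0.    0.1 ]
[592.8 118.9  90.8] [-0.0046  1.2177 -0.1522]
```

View pics/c18a.png

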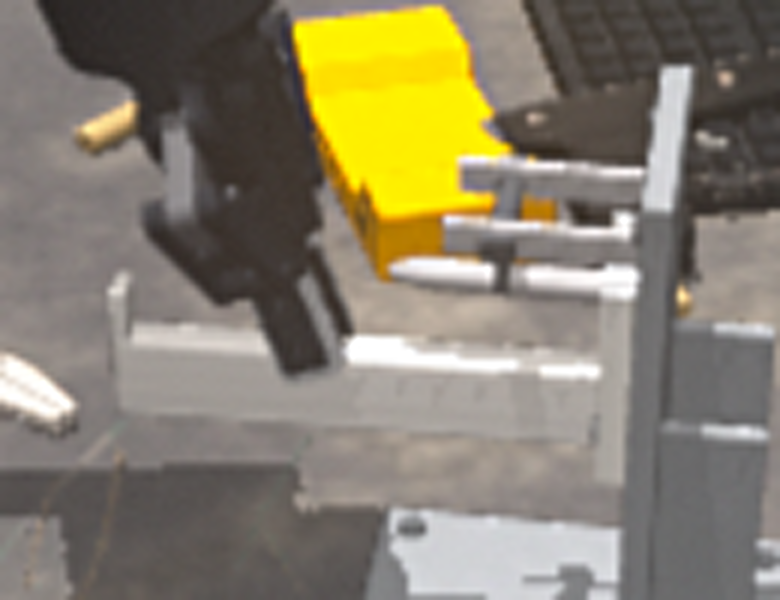

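The arm is home: about 6 N against the board, the eye estimated 2.3 mm below the axis, and the peg is carrying the weight. I'll relax the push and then open.

Call:
{"api": "drive_tool", "payload": {
  "targets": [0, -0.006, 0, 0, 0, 0.03, -1, 0, 0, 0, 0, 0, 0.03, -1]
}}

```text
clock: 33.58
ee_pos: [593.1, 118.9, 91.0]
tcp_rot: [-0.005, 1.212, -0.152]
wrist_force: [-3.1, 0.7, -1.9]
gripper_width: 0.132
```

```bash
python3 se.py 681 105.8 147.5
```

```text
TCP [593.056 118.916  90.955] eye [680.465 106.003 148.379] lean [0.002 0.002] yaw -0.15 F(holder axes) [-3.19  0.25 -1.86] w 0.132 t 33.58
d in holder axes [ 0.56  -0.121 -0.879]
turn [ 0.001 -0.002  0.002] shift cm [0.12 0.   0.03]
```

Call:
{"api": "drive_tool", "payload": {
  "targets": [0, 0, 0, 0.06, 0, 0.01, -1, 0, 0, 0, 0, 0, 0, -1, 0, 0, 0, 0, 0, 0, -0.5, 0, 0, 0, 0, 0, 0, -0.3, 0, 0, 0, 0, 0, 0, -0.3]
}}

```text
clock: 34.2
ee_pos: [597.0, 118.8, 93.0]
tcp_rot: [-0.001, 1.204, -0.148]
wrist_force: [-0.7, 0.6, -0.5]
gripper_width: 0.35
```

```bash
python3 se.py 681 105.8 147.5; python3 snap.py 19 side scene wrist; python3 cr.py side19 190 170 390 270 4 c19a; python3 cr.py scene19 250 165 350 265 6 c19b
```

```text
TCP [596.972 118.835  93.001] eye [683.946 105.929 151.083] lean [-0.006  0.002] yaw -0.15 F(holder axes) [-0.79  0.52 -0.48] w 0.35 t 34.2
d in holder axes [-2.893 -0.568 -3.583]
turn [0.    0.006 0.001] shift cm [ 0.17 -0.05 -0.41]
[597.  118.8  93. ] [-1.0000e-03  1.2044e+00 -1.4850e-01]
```

View pics/c19a.png

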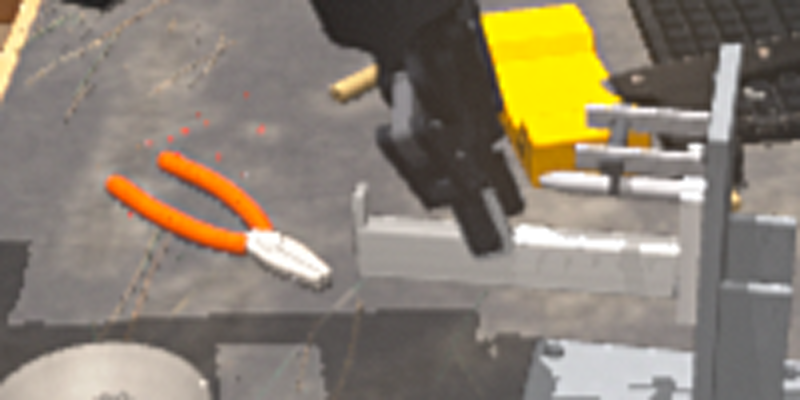

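View pics/wrist19.png

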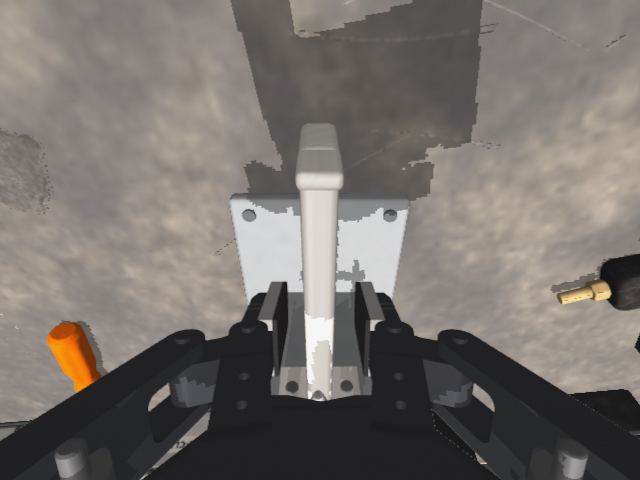

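Released, and the arm hangs level against the board. I'll retract along the tool axis.

Call:
{"api": "drive_tool", "payload": {
  "targets": [0, 0, 0, 0, 0, 0, -0.1, 0, 0, 0, -0.5, 0, 0, -0.1, 0, 0, 0, -1, 0, 0, -0.1, 0, 0, 0, -2, 0, 0, -0.1, 0, 0, 0, -3, 0, 0, -0.1, 0, 0, 0, -4, 0, 0, -0.1, 0, 0, 0, -4, 0, 0, -0.1, 0, 0, 0, -4, 0, -2, -0.1, 0, 0, 0, 0, 0, 0, -0.1, 0, 0, 0, 0, 0, 0, -0.1]
}}

```text
clock: 35.6
ee_pos: [509.1, 132.1, 268.3]
tcp_rot: [0.003, 1.201, -0.144]
wrist_force: [-0.8, 0.2, 0.4]
gripper_width: 0.448
```

```bash
python3 snap.py 20 side scene wrist; python3 cr.py side20 220 160 390 290 4 c20a; python3 cr.py scene20 210 160 350 260 5 c20b
```

```text
[509.1 132.1 268.3] [ 0.0033  1.2011 -0.1439]
```

View pics/c20a.png

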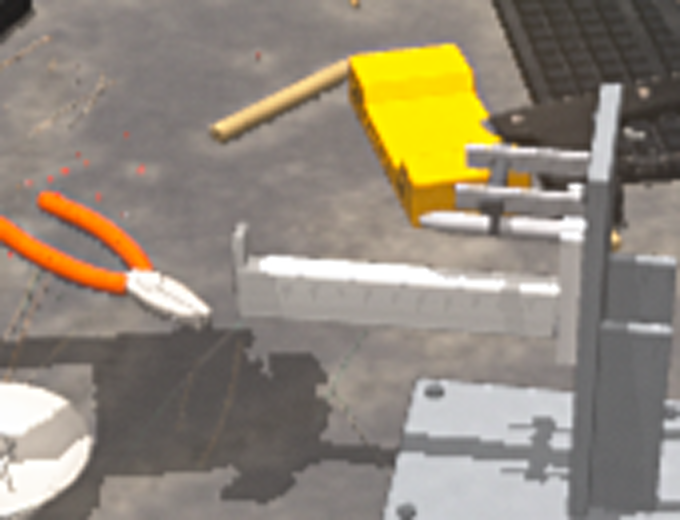

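View pics/c20b.png

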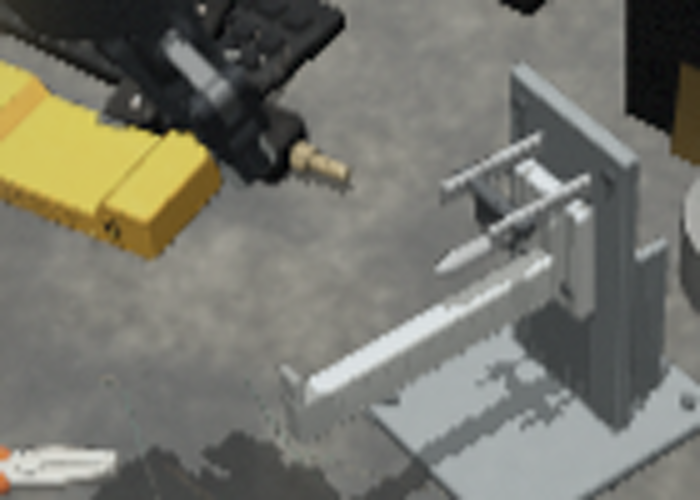

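View pics/scene20.png

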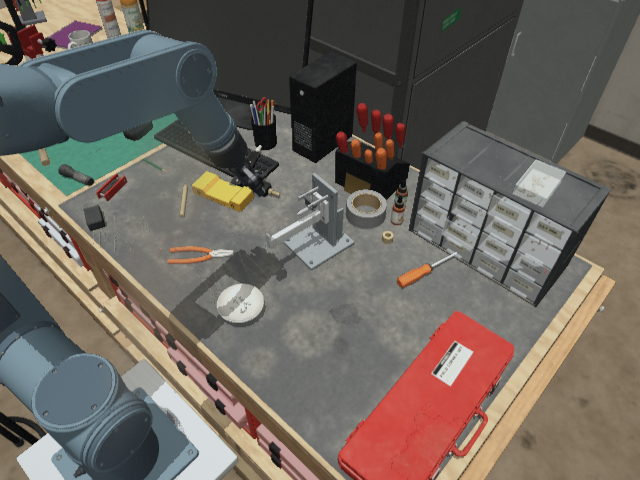

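```bash
python3 - <<'E'
from h import *
e=np.array([681,105.8,147.5])
for l in (0,.05):
    A=Rn.from_euler("z",-.15).as_matrix()@Rn.from_euler("y",l).as_matrix()
    p=proj("side",[e+A@[-5,-7,-56],e+A@[-160,-7,-56]]);print(l,p.ravel().round(1),(p[0,1]-p[1,1])/(p[0,0]-p[1,0]))
print("obs",556/4+219.6,335/4+159.6,243/4+219.6,315/4+159.6,20/313)
E
```

```text
0 [360.4 244.4 282.  237.6] 0.08650383908063293
0.05 [359.  244.1 280.5 234.1] 0.12800319021665213
obs 358.6 243.35 280.35 238.35 0.06389776357827476
```

```bash
python3 -c "
from plant import *
print(get_obs()['clock'],get_obs()['wrist_force']);print(job_done())"
```

```text
35.75 [ 0.74762705 -0.53836511  0.21628275]
the job is handed in; nothing more can be done
None
```

The tool arm is hanging on the peg, flat against the board, with the keeper shut in front of its plate. I handed the job in at 35.8 s; no verdict was reported.

**How it went**
- **First grasp failed:** I gripped the tube too shallowly. The arm slipped out during the lift and ended up standing on its eye plate.
- **Recovery:** I gripped the upright tube with full pads, turned the arm level in the air and threaded the eye onto the peg. From there it pushed in under the keeper until the keeper fell shut.
- **Proof pull:** the pull lasted about a second. Wrist readings were 3.6 to 5.8 N, a little above the 4 N asked for. The keeper stayed upright.
- **Push home:** I pushed until the wrist force read about 6 N against the board, then eased off to about 3 N, released and backed away.

**Last checks**
- **Pictures:** the plate sits flush on the board, the keeper hangs shut and the robot is clear. The dish, pliers and bush look unmoved, though I judged that by eye.
- **Eye height:** about 2 mm below the peg axis just before release, which fits free hanging.
- **Lean:** the final side view suggests the arm is about 0.02–0.03 rad nose-up, inside the 0.08 limit. That is only about as fine as the pixels allow.

**Disagreements**
- The two fixed cameras differed by several millimetres, so I placed the peg relative to the held plate instead.
- The arm had turned about 0.03 rad nose-down in the grip before threading; I corrected this.

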